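# Match pitch leaves to vice screws

## Robot

A 6-joint arm with a two-finger parallel gripper is mounted at the origin on the work surface; the furniture and walls round the work are solid. World frame = base frame: x ahead of the robot, y to its left, z up, the work surface at z = 0. Lengths are in mm, angles in rad, forces in N, time in s.
With the tool pointing down it reaches from about 275 to 850 mm from the base axis. Payload 5.2 kg.
Tool frame: the origin (TCP) lies midway between the tips of the shut fingers; the grasp point (between the pads) lies manip.grip_depth behind it (manip.grip_depth is the distance from the TCP to the grasp point, in mm); x points along the fingers, y is the direction in which the jaws open and shut, and the axes are right-handed (so a half turn about x gives the same grasp; the last joint's range is limited). The gripper opens to 85 mm and grips with 20 to 120 N. Pads are 22 mm wide; open, the fingers measure 114 mm over their backs; the gripper's body (76 mm by 85 mm) begins 54 mm behind the grasp point. The pads swing forward as they close: fully open they stand 13 mm farther back than shut.
Start: joints at [0.94, 0.259, 1.535, -0, 1.348, -0.203], TCP at [228.158, 500.449, 231.31] pointing down, gripper open.
Joint ranges: [-3.14, 3.14], [-0.91, 2.08], [0.19, 2.58], [-1.22, 4.36], [0.22, 2.71], [-3.12, 3.12]. Speed limits (rad/s): [2.57, 2.57, 3.14, 3.14, 3.14, 3.14].

## Interface

Orientations are given as a unit quaternion [w, x, y, z].
In Python, from workcell import manip gives the robot as it stands. The module is installed in compiled form; this text tells all that it offers.
- The arm moves only by the tool apply_moves, never from a script. Its argument "moves" is a list of rows, each a list of 3 entries, a list of its own where there are three numbers: the turn, a rotation vector about the tool's x, y, z in rad, then the shift along the tool's x, y, z in cm, then the finger opening in cm, from 0 to 8.54. A call has 1 to 10 rows; each row shifts and turns the pose as measured when the row begins, along the tool's axes as they then stand; what a row does not reach is not made up. A row lasts 1/12 s, in which the tool goes at most 41.7 mm and 7.16 degrees, less where a joint would pass 70% of its speed; a pose out of reach is approached as far as the arm can. A call is refused whole if a number of a shift passes 4.17 or a number of a turn 0.125, either way. A call with a gripper value outside its range is refused whole. The fingers move at their own pace and stop on an object; "squeeze" is the grip in N (left out, the last holds). Time passes only in rows, so rows that do not move let the fingers close. It gives the time, the measured TCP pose, the force and the opening at its end, in the units of the state.
- manip.read_state(): the state, without advancing time (a new reading comes with each control period).
- manip.read_camera(name): name is "side" or "top" or "wrist"; returns a dict with "pixels" (420x560x3 uint8, blue, green, red), "fx", "fy", "cx", "cy" (pixels), "k1" (the pictures are not rectified: a ray, as slopes to the right and down, at radius r is drawn at 1 + k1 r^2 times it, then the intrinsics apply), "T" (4x4, takes a point from camera to world coordinates). Camera axes: x right, y down, z forward; pixel columns grow to the right and rows downward; lengths in mm; the calibration is good to about 2 mm. A picture is of the moment at which its call begins. There is no depth.
- manip.job_done(): hands the job in, once; it reports no verdict.
Trained networks look in the newest picture that a camera, given by its name, has taken for a name from the list of things; names that differ only in an ending like _2 or _b are one class to them, and where a whole thing is asked for, a point or a joint stands for the part that bears it (a point fixed in the world has none). Each returns a list of dicts, best first, with "confidence" (0 to 1); they miss things now and then, are a little off and sometimes report something else, mostly with a low value. They report only what shows in the picture. A call takes as long as a camera call. They do not tell look-alikes from the thing itself.
- manip.boxes_of(camera, thing): "rect" ([centre column, centre row, width, height] in pixels, round what is visible of it).
- manip.outline_of(camera, thing): "pixels" (420x560 bool, what is visible of it) and "rect" ([centre column, centre row, width, height] in pixels, round what is visible of it).
The state is a dict: "t": time; "q": joint angles; "dq": joint speeds; "effort": joint torques, N m; "position": TCP position; "orientation": TCP orientation; "ft_force": force on the tool from outside, world axes, zero at the start; "moment": the same for the moment, N m; "grip_width": finger opening in mm.
Only numpy, scipy, OpenCV 4.12 (cv2) and the standard library are available. Lean on these libraries where they do the work, as an engineer would, in place of code of your own. Each camera call takes 0.05 s, during which the arm holds its last target.

## Task

Match the coloured pitch leaves to the vice screws in the stand. First throw the clamp lever fully over, away from the robot, to lock the screws; then try each leaf, flat on the ledge, teeth first against one screw after another, and leave it lying centred in the thread where it seats fully, with no gap between its front edge and the thread crests. When every leaf is seated swing the lever fully back, leaving the leaves seated and the other tools where they are.

Things in the scene. Friction and masses are not known exactly. Their poses are not given: they have to be found in the camera images.
- stand: fixed plywood stand, 150 x 362 mm, origin on the bench 65 mm behind its front edge, with four fixed steel screws (36 mm over crests, thread 78 mm long) lying along its y axis, bays 88 mm apart. Four coarse pitches, 9 to 17 mm, unmarked; any screw may lie in any bay. On their -x side a flat ledge, top 15 mm above the bench, 89 mm deep. Saddles between the screws and the rail behind are 30 mm high
- bay_1 (a point): bay 1 of the stand (1 to 4 in order towards the stand's -y end): the point on the crest line of the screw in this bay, on its side facing the ledge, at mid-length, at the height of the screw's axis (20 mm above the bench, 5 mm above the ledge top). x points level from the ledge towards the screw, y along the screw, z up
- bay_2 (a point): bay 2 of the stand (1 to 4 in order towards the stand's -y end): the point on the crest line of the screw in this bay, on its side facing the ledge, at mid-length, at the height of the screw's axis (20 mm above the bench, 5 mm above the ledge top). x points level from the ledge towards the screw, y along the screw, z up
- bay_3 (a point): bay 3 of the stand (1 to 4 in order towards the stand's -y end): the point on the crest line of the screw in this bay, on its side facing the ledge, at mid-length, at the height of the screw's axis (20 mm above the bench, 5 mm above the ledge top). x points level from the ledge towards the screw, y along the screw, z up
- bay_4 (a point): bay 4 of the stand (1 to 4 in order towards the stand's -y end): the point on the crest line of the screw in this bay, on its side facing the ledge, at mid-length, at the height of the screw's axis (20 mm above the bench, 5 mm above the ledge top). x points level from the ledge towards the screw, y along the screw, z up
- leaf_a_grip (a point): loose blue plastic pitch leaf (T-shaped comb, 10 mm thick, 60 g, may be absent): centre of its handle, half-way through the thickness. Handle 22 mm wide (y), reaching 20 mm back (-x) and 16 mm ahead (+x) of this point; then the head, 58 mm wide, 18 mm deep, with 3 to 6 teeth, 5 to 10 mm long, pointing to +x. Lies flat; both faces alike
- leaf_a_edge (a point): blue leaf: middle of the head's front edge (line of the tooth roots), 34 mm ahead of its grip point, same axes. Each leaf fits just one screw: flat on the ledge, centred on that bay point and square to it, its teeth face grooves, and pushed to +x it goes in until this point meets the bay point. On any other screw it stops 4 to 10 mm short
- leaf_b_grip (a point): loose yellow plastic pitch leaf (T-shaped comb, 10 mm thick, 60 g, may be absent): centre of its handle, half-way through the thickness. Handle 22 mm wide (y), reaching 20 mm back (-x) and 16 mm ahead (+x) of this point; then the head, 58 mm wide, 18 mm deep, with 3 to 6 teeth, 5 to 10 mm long, pointing to +x. Lies flat; both faces alike
- leaf_b_edge (a point): yellow leaf: middle of the head's front edge (line of the tooth roots), 34 mm ahead of its grip point, same axes. Each leaf fits just one screw: flat on the ledge, centred on that bay point and square to it, its teeth face grooves, and pushed to +x it goes in until this point meets the bay point. On any other screw it stops 4 to 10 mm short
- leaf_c_grip (a point): loose red plastic pitch leaf (T-shaped comb, 10 mm thick, 60 g, may be absent): centre of its handle, half-way through the thickness. Handle 22 mm wide (y), reaching 20 mm back (-x) and 16 mm ahead (+x) of this point; then the head, 58 mm wide, 18 mm deep, with 3 to 6 teeth, 5 to 10 mm long, pointing to +x. Lies flat; both faces alike
- leaf_c_edge (a point): red leaf: middle of the head's front edge (line of the tooth roots), 34 mm ahead of its grip point, same axes. Each leaf fits just one screw: flat on the ledge, centred on that bay point and square to it, its teeth face grooves, and pushed to +x it goes in until this point meets the bay point. On any other screw it stops 4 to 10 mm short
- leaf_d_grip (a point): loose green plastic pitch leaf (T-shaped comb, 10 mm thick, 60 g, may be absent): centre of its handle, half-way through the thickness. Handle 22 mm wide (y), reaching 20 mm back (-x) and 16 mm ahead (+x) of this point; then the head, 58 mm wide, 18 mm deep, with 3 to 6 teeth, 5 to 10 mm long, pointing to +x. Lies flat; both faces alike
- leaf_d_edge (a point): green leaf: middle of the head's front edge (line of the tooth roots), 34 mm ahead of its grip point, same axes. Each leaf fits just one screw: flat on the ledge, centred on that bay point and square to it, its teeth face grooves, and pushed to +x it goes in until this point meets the bay point. On any other screw it stops 4 to 10 mm short
- clamp (a joint): black-knobbed clamp lever that locks the screws, on a grey block at the stand's -y end. 0 to 1.0 rad: 0 (released) leans towards the stand's -x, 1.0 (locked) leans as far towards +x. Stays where it is left; moves with under 3 N
- clamp_tip (a point): centre of the lever's round knob (26 mm across), 70 mm from its hinge; 83 mm above the bench at either end of the swing and 92 mm half-way. From 0 to 1.0 it travels 67 mm along the stand's +x
- tape: bystander: black and yellow pocket tape measure, 94 x 139 x 41 mm; origin under its centre. Not part of the job.
- tall_block: bystander: wooden block, 44 x 45 x 68 mm, standing; origin under its centre. Not part of the job.
- wax: bystander: green-yellow wax tin, 69 mm across, 59 mm high; origin under its centre. Not part of the job.
- offcut: bystander: short stick end, 22 x 110 x 20 mm; origin under its centre. Not part of the job.
Things that resemble listed ones, but are neither listed nor needed, are in the scene too. There is more than one size of the part that bears leaf_c_grip; the job needs the smallest.

How it is judged (in metres and radians):
On the way, in this order (a step that is already met when the one before it is completed fails the run):
1. the clamp lever is thrown over to lock the screws (value of joint clamp above 0.85 rad), for 0.2 s.
2. with the screws locked, every leaf present is fully seated in the screw it fits (((x of leaf_a_edge in the frame of bay_1 between -0.0025 and 0.003 m and y of leaf_a_edge in the frame of bay_1 between -0.013 and 0.013 m and z of leaf_a_edge in the frame of bay_1 between -0.004 and 0.004 m and angle between the x axis of leaf_a_edge and the x axis of bay_1, either way round below 0.07 rad) or (x of leaf_a_edge in the frame of bay_2 between -0.0025 and 0.003 m and y of leaf_a_edge in the frame of bay_2 between -0.013 and 0.013 m and z of leaf_a_edge in the frame of bay_2 between -0.004 and 0.004 m and angle between the x axis of leaf_a_edge and the x axis of bay_2, either way round below 0.07 rad) or (x of leaf_a_edge in the frame of bay_3 between -0.0025 and 0.003 m and y of leaf_a_edge in the frame of bay_3 between -0.013 and 0.013 m and z of leaf_a_edge in the frame of bay_3 between -0.004 and 0.004 m and angle between the x axis of leaf_a_edge and the x axis of bay_3, either way round below 0.07 rad) or (x of leaf_a_edge in the frame of bay_4 between -0.0025 and 0.003 m and y of leaf_a_edge in the frame of bay_4 between -0.013 and 0.013 m and z of leaf_a_edge in the frame of bay_4 between -0.004 and 0.004 m and angle between the x axis of leaf_a_edge and the x axis of bay_4, either way round below 0.07 rad)) and ((x of leaf_b_edge in the frame of bay_1 between -0.0025 and 0.003 m and y of leaf_b_edge in the frame of bay_1 between -0.013 and 0.013 m and z of leaf_b_edge in the frame of bay_1 between -0.004 and 0.004 m and angle between the x axis of leaf_b_edge and the x axis of bay_1, either way round below 0.07 rad) or (x of leaf_b_edge in the frame of bay_2 between -0.0025 and 0.003 m and y of leaf_b_edge in the frame of bay_2 between -0.013 and 0.013 m and z of leaf_b_edge in the frame of bay_2 between -0.004 and 0.004 m and angle between the x axis of leaf_b_edge and the x axis of bay_2, either way round below 0.07 rad) or (x of leaf_b_edge in the frame of bay_3 between -0.0025 and 0.003 m and y of leaf_b_edge in the frame of bay_3 between -0.013 and 0.013 m and z of leaf_b_edge in the frame of bay_3 between -0.004 and 0.004 m and angle between the x axis of leaf_b_edge and the x axis of bay_3, either way round below 0.07 rad) or (x of leaf_b_edge in the frame of bay_4 between -0.0025 and 0.003 m and y of leaf_b_edge in the frame of bay_4 between -0.013 and 0.013 m and z of leaf_b_edge in the frame of bay_4 between -0.004 and 0.004 m and angle between the x axis of leaf_b_edge and the x axis of bay_4, either way round below 0.07 rad)) and ((x of leaf_c_edge in the frame of bay_1 between -0.0025 and 0.003 m and y of leaf_c_edge in the frame of bay_1 between -0.013 and 0.013 m and z of leaf_c_edge in the frame of bay_1 between -0.004 and 0.004 m and angle between the x axis of leaf_c_edge and the x axis of bay_1, either way round below 0.07 rad) or (x of leaf_c_edge in the frame of bay_2 between -0.0025 and 0.003 m and y of leaf_c_edge in the frame of bay_2 between -0.013 and 0.013 m and z of leaf_c_edge in the frame of bay_2 between -0.004 and 0.004 m and angle between the x axis of leaf_c_edge and the x axis of bay_2, either way round below 0.07 rad) or (x of leaf_c_edge in the frame of bay_3 between -0.0025 and 0.003 m and y of leaf_c_edge in the frame of bay_3 between -0.013 and 0.013 m and z of leaf_c_edge in the frame of bay_3 between -0.004 and 0.004 m and angle between the x axis of leaf_c_edge and the x axis of bay_3, either way round below 0.07 rad) or (x of leaf_c_edge in the frame of bay_4 between -0.0025 and 0.003 m and y of leaf_c_edge in the frame of bay_4 between -0.013 and 0.013 m and z of leaf_c_edge in the frame of bay_4 between -0.004 and 0.004 m and angle between the x axis of leaf_c_edge and the x axis of bay_4, either way round below 0.07 rad)) and ((x of leaf_d_edge in the frame of bay_1 between -0.0025 and 0.003 m and y of leaf_d_edge in the frame of bay_1 between -0.013 and 0.013 m and z of leaf_d_edge in the frame of bay_1 between -0.004 and 0.004 m and angle between the x axis of leaf_d_edge and the x axis of bay_1, either way round below 0.07 rad) or (x of leaf_d_edge in the frame of bay_2 between -0.0025 and 0.003 m and y of leaf_d_edge in the frame of bay_2 between -0.013 and 0.013 m and z of leaf_d_edge in the frame of bay_2 between -0.004 and 0.004 m and angle between the x axis of leaf_d_edge and the x axis of bay_2, either way round below 0.07 rad) or (x of leaf_d_edge in the frame of bay_3 between -0.0025 and 0.003 m and y of leaf_d_edge in the frame of bay_3 between -0.013 and 0.013 m and z of leaf_d_edge in the frame of bay_3 between -0.004 and 0.004 m and angle between the x axis of leaf_d_edge and the x axis of bay_3, either way round below 0.07 rad) or (x of leaf_d_edge in the frame of bay_4 between -0.0025 and 0.003 m and y of leaf_d_edge in the frame of bay_4 between -0.013 and 0.013 m and z of leaf_d_edge in the frame of bay_4 between -0.004 and 0.004 m and angle between the x axis of leaf_d_edge and the x axis of bay_4, either way round below 0.07 rad)) and value of joint clamp above 0.8 rad), for 0.2 s.
At the end, for the whole second after the job is handed in: Lever back (under 0.15 rad); every leaf present flat on the ledge in the screw it fits: front edge middle within 2.5 mm of the crest line, 13 mm of the screw's mid-length and 4 mm of the axis height, square within 0.07 rad; tape, block, tin and offcut moved under 40 mm (((x of leaf_a_edge in the frame of bay_1 between -0.0025 and 0.003 m and y of leaf_a_edge in the frame of bay_1 between -0.013 and 0.013 m and z of leaf_a_edge in the frame of bay_1 between -0.004 and 0.004 m and angle between the x axis of leaf_a_edge and the x axis of bay_1, either way round below 0.07 rad) or (x of leaf_a_edge in the frame of bay_2 between -0.0025 and 0.003 m and y of leaf_a_edge in the frame of bay_2 between -0.013 and 0.013 m and z of leaf_a_edge in the frame of bay_2 between -0.004 and 0.004 m and angle between the x axis of leaf_a_edge and the x axis of bay_2, either way round below 0.07 rad) or (x of leaf_a_edge in the frame of bay_3 between -0.0025 and 0.003 m and y of leaf_a_edge in the frame of bay_3 between -0.013 and 0.013 m and z of leaf_a_edge in the frame of bay_3 between -0.004 and 0.004 m and angle between the x axis of leaf_a_edge and the x axis of bay_3, either way round below 0.07 rad) or (x of leaf_a_edge in the frame of bay_4 between -0.0025 and 0.003 m and y of leaf_a_edge in the frame of bay_4 between -0.013 and 0.013 m and z of leaf_a_edge in the frame of bay_4 between -0.004 and 0.004 m and angle between the x axis of leaf_a_edge and the x axis of bay_4, either way round below 0.07 rad)) and ((x of leaf_b_edge in the frame of bay_1 between -0.0025 and 0.003 m and y of leaf_b_edge in the frame of bay_1 between -0.013 and 0.013 m and z of leaf_b_edge in the frame of bay_1 between -0.004 and 0.004 m and angle between the x axis of leaf_b_edge and the x axis of bay_1, either way round below 0.07 rad) or (x of leaf_b_edge in the frame of bay_2 between -0.0025 and 0.003 m and y of leaf_b_edge in the frame of bay_2 between -0.013 and 0.013 m and z of leaf_b_edge in the frame of bay_2 between -0.004 and 0.004 m and angle between the x axis of leaf_b_edge and the x axis of bay_2, either way round below 0.07 rad) or (x of leaf_b_edge in the frame of bay_3 between -0.0025 and 0.003 m and y of leaf_b_edge in the frame of bay_3 between -0.013 and 0.013 m and z of leaf_b_edge in the frame of bay_3 between -0.004 and 0.004 m and angle between the x axis of leaf_b_edge and the x axis of bay_3, either way round below 0.07 rad) or (x of leaf_b_edge in the frame of bay_4 between -0.0025 and 0.003 m and y of leaf_b_edge in the frame of bay_4 between -0.013 and 0.013 m and z of leaf_b_edge in the frame of bay_4 between -0.004 and 0.004 m and angle between the x axis of leaf_b_edge and the x axis of bay_4, either way round below 0.07 rad)) and ((x of leaf_c_edge in the frame of bay_1 between -0.0025 and 0.003 m and y of leaf_c_edge in the frame of bay_1 between -0.013 and 0.013 m and z of leaf_c_edge in the frame of bay_1 between -0.004 and 0.004 m and angle between the x axis of leaf_c_edge and the x axis of bay_1, either way round below 0.07 rad) or (x of leaf_c_edge in the frame of bay_2 between -0.0025 and 0.003 m and y of leaf_c_edge in the frame of bay_2 between -0.013 and 0.013 m and z of leaf_c_edge in the frame of bay_2 between -0.004 and 0.004 m and angle between the x axis of leaf_c_edge and the x axis of bay_2, either way round below 0.07 rad) or (x of leaf_c_edge in the frame of bay_3 between -0.0025 and 0.003 m and y of leaf_c_edge in the frame of bay_3 between -0.013 and 0.013 m and z of leaf_c_edge in the frame of bay_3 between -0.004 and 0.004 m and angle between the x axis of leaf_c_edge and the x axis of bay_3, either way round below 0.07 rad) or (x of leaf_c_edge in the frame of bay_4 between -0.0025 and 0.003 m and y of leaf_c_edge in the frame of bay_4 between -0.013 and 0.013 m and z of leaf_c_edge in the frame of bay_4 between -0.004 and 0.004 m and angle between the x axis of leaf_c_edge and the x axis of bay_4, either way round below 0.07 rad)) and ((x of leaf_d_edge in the frame of bay_1 between -0.0025 and 0.003 m and y of leaf_d_edge in the frame of bay_1 between -0.013 and 0.013 m and z of leaf_d_edge in the frame of bay_1 between -0.004 and 0.004 m and angle between the x axis of leaf_d_edge and the x axis of bay_1, either way round below 0.07 rad) or (x of leaf_d_edge in the frame of bay_2 between -0.0025 and 0.003 m and y of leaf_d_edge in the frame of bay_2 between -0.013 and 0.013 m and z of leaf_d_edge in the frame of bay_2 between -0.004 and 0.004 m and angle between the x axis of leaf_d_edge and the x axis of bay_2, either way round below 0.07 rad) or (x of leaf_d_edge in the frame of bay_3 between -0.0025 and 0.003 m and y of leaf_d_edge in the frame of bay_3 between -0.013 and 0.013 m and z of leaf_d_edge in the frame of bay_3 between -0.004 and 0.004 m and angle between the x axis of leaf_d_edge and the x axis of bay_3, either way round below 0.07 rad) or (x of leaf_d_edge in the frame of bay_4 between -0.0025 and 0.003 m and y of leaf_d_edge in the frame of bay_4 between -0.013 and 0.013 m and z of leaf_d_edge in the frame of bay_4 between -0.004 and 0.004 m and angle between the x axis of leaf_d_edge and the x axis of bay_4, either way round below 0.07 rad)) and value of joint clamp below 0.15 rad and distance of each of tape, tall_block, wax, offcut from where it was at the start of the episode below 0.04 m); the robot touches nothing.
It fails at once if the tape is knocked away (more than 40 mm) (distance of tape from where it was at the start of the episode above 0.04 m).
It fails at once if the tall_block is knocked away (more than 40 mm) (distance of tall_block from where it was at the start of the episode above 0.04 m).
It fails at once if the wax is knocked away (more than 40 mm) (distance of wax from where it was at the start of the episode above 0.04 m).
It fails at once if the offcut is knocked away (more than 40 mm) (distance of offcut from where it was at the start of the episode above 0.04 m).
Of leaf_a, leaf_b, leaf_c, leaf_d only 3 to 4 are there at a start; the rules pass over those that are not, and their reading is None.
At some moment in a run one of leaf_a, leaf_b, leaf_c, leaf_d may be knocked a few centimetres aside while the robot is not near it.
Once in a run the grip may slacken for a moment while it holds something.
It also fails if it takes over 210 s, if anything falls off the work surface, if the arm or the gripper's body presses on something with over 40 N, if the wrist force passes 120 N, or if a joint passes its speed limit or range.

## Working session

There is one attempt and no reset: what is moved stays moved. The work goes in short steps, Python scripts to look and compute and a tool call to move; the robot and the scene stay as the last step left them, time stands still between calls to the robot, and variables do not carry over. Pictures are saved under pics/ and viewed, and the job is handed in when it is done.

Besides the shell and the picture viewer there is one more tool, called after "Call:" as name([rows], argument=value, ...), one row to a line, values as JSON. apply_moves: Moves the arm, as the interface text tells. Its arguments: {"type":"object","properties":{"moves":{"type":"array","items":{"type":"array"}},"squeeze":{"type":"number"}},"required":["moves"]}

```bash
mkdir -p pics
cat > h.py <<'E'
import numpy as np, cv2
from workcell import manip
def cam(n):
    return manip.read_camera(n)
def save(c,name,crop=None,scale=1):
    im=np.ascontiguousarray(c["pixels"])
    if crop: x0,y0,x1,y1=crop; im=im[y0:y1,x0:x1]
    if scale!=1: im=cv2.resize(im,None,fx=scale,fy=scale,interpolation=cv2.INTER_CUBIC)
    cv2.imwrite("pics/"+name,im)
def ray(c,u,v):
    d=np.array([(u-c["cx"])/c["fx"],(v-c["cy"])/c["fy"]])
    s=d.copy()
    for _ in range(20):
        s=d/(1+c["k1"]*(s@s))
    T=np.array(c["T"]); return T[:3,3],T[:3,:3]@np.array([s[0],s[1],1.])
def on_z(c,u,v,z):
    o,d=ray(c,u,v); return o+d*(z-o[2])/d[2]
def proj(c,p):
    T=np.array(c["T"]); q=T[:3,:3].T@(np.array(p,float)-T[:3,3]); s=q[:2]/q[2]
    s=s*(1+c["k1"]*(s@s)); return np.array([s[0]*c["fx"]+c["cx"],s[1]*c["fy"]+c["cy"]])
E
python3 - <<'E'
from h import *
print(manip.read_state()); print(manip.grip_depth)
for n in("top","side","wrist"):
    c=cam(n); save(c,n+"0.png"); print(n,c["fx"],c["fy"],c["cx"],c["cy"],c["k1"],np.round(c["T"],3).tolist())
E
```

```text
{'t': 0.0, 'q': array([ 9.40165514e-01,  2.59349046e-01,  1.53607584e+00,  2.02668263e-05,
        1.34800686e+00, -2.02781349e-01]), 'dq': array([-1.11355335e-05, -6.85669929e-04,  4.68820107e-05, -1.97340635e-03,
        1.61296141e-03, -7.87191555e-04]), 'effort': array([-1.94575776e-03, -4.46036196e+01, -2.90566903e+01, -5.70770007e-04,
        1.18295092e-02, -4.43462312e-06]), 'position': array([227.85046189, 500.00771594, 230.47434884]), 'orientation': array([ 0.69071825,  0.14952624,  0.69125738, -0.15070974]), 'ft_force': array([-0.25739082, -0.27913874, -0.86823446]), 'moment': array([-0.01985616,  0.01442063, -0.06284942]), 'grip_width': 85.10829204734078}
18.700000000000003
top 421.82780926031666 421.82780926031666 281.27957664767786 206.33299122511346 -0.00393494379796839 [[-0.013, -0.997, 0.073, 446.088], [-1.0, 0.013, 0.001, -21.438], [-0.002, -0.073, -0.997, 1147.529], [0.0, 0.0, 0.0, 1.0]]
side 413.46746922420886 413.46746922420886 282.01831636698427 207.8866721841576 0.02522288717315033 [[0.835, -0.214, 0.507, -73.231], [-0.551, -0.297, 0.78, -927.941], [-0.016, -0.93, -0.366, 502.768], [0.0, 0.0, 0.0, 1.0]]
wrist 300.6962793793675 300.6962793793675 279.38890833216095 206.74588818593344 0.00936326542608257 [[0.414, 0.871, 0.264, 160.478], [0.91, -0.396, -0.122, 530.911], [-0.002, 0.291, -0.957, 372.197], [0.0, 0.0, 0.0, 1.0]]
```

View pics/top0.png

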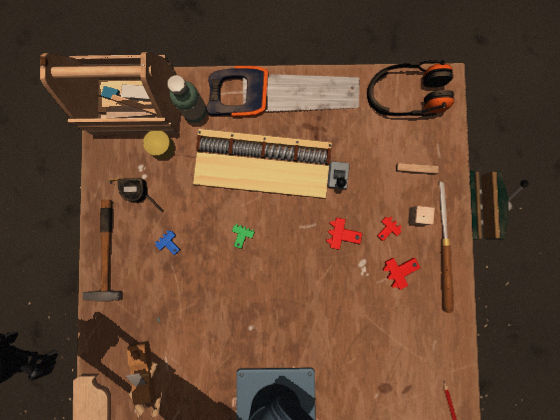

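View pics/side0.png

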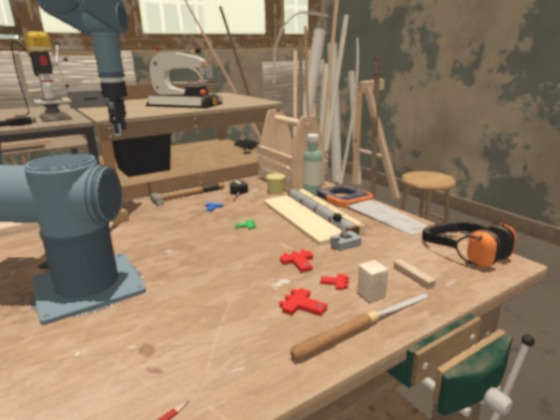

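View pics/wrist0.png

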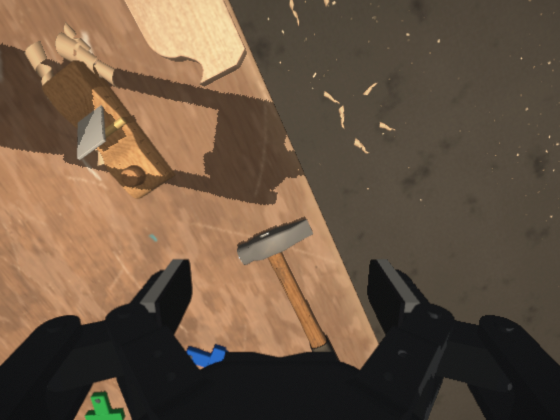

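The top view shows blue at (168,243), green at (242,236) and three reds at (345,234), (389,228) and (401,272). The smallest red is the one at (389,228), and I see no yellow leaf. The stand runs from (195,130) to (330,195), with the lever knob at about (341,182). I'll zoom in next.

Run:
```python
from h import *
c=cam("top"); np.save("/tmp/top.npy",c["pixels"])
save(c,"t_stand.png",(185,120,365,205),4.4); save(c,"t_leaf.png",(140,205,440,300),2.66)
for n in("leaf_b_grip","leaf_c_grip","clamp_tip","tape","stand","tall_block"):
    print(n,[(np.round(b["rect"]).tolist(),round(b["confidence"],2)) for b in manip.boxes_of("top",n)][:5])
for k,(u,v,z) in dict(blue=(168,243,10),green=(242,236,10),red=(389,228,10),knob=(341,182,83),bl=(195,183,15),br=(327,196,15)).items(): print(k,on_z(c,u,v,z).round())
```

```text
leaf_b_grip []
leaf_c_grip [([404.0, 273.0, 35.0, 32.0], 0.92), ([344.0, 232.0, 30.0, 31.0], 0.76), ([390.0, 229.0, 22.0, 23.0], 0.52)]
clamp_tip []
tape [([136.0, 195.0, 58.0, 37.0], 0.94), ([271.0, 162.0, 156.0, 65.0], 0.61)]
stand [([271.0, 164.0, 153.0, 68.0], 0.71), ([422.0, 216.0, 27.0, 14.0], 0.24)]
tall_block [([423.0, 217.0, 25.0, 16.0], 0.81)]
blue [434. 285.  10.]
green [451.  86.  10.]
red [ 467. -310.   10.]
knob [ 584. -173.   83.]
bl [595. 212.  15.]
br [ 555. -144.   15.]
```

View pics/t_stand.png

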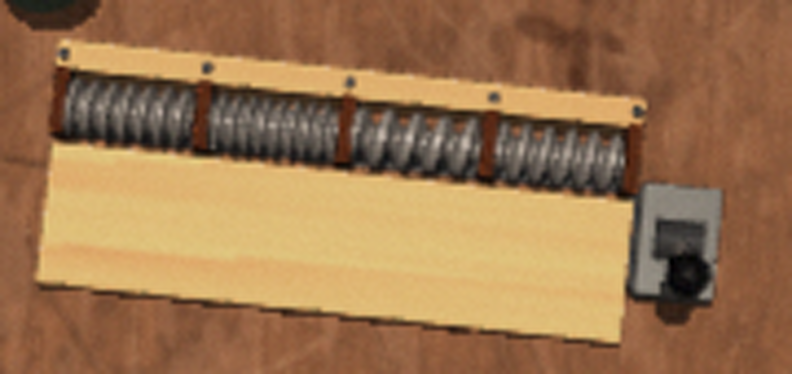

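View pics/t_leaf.png

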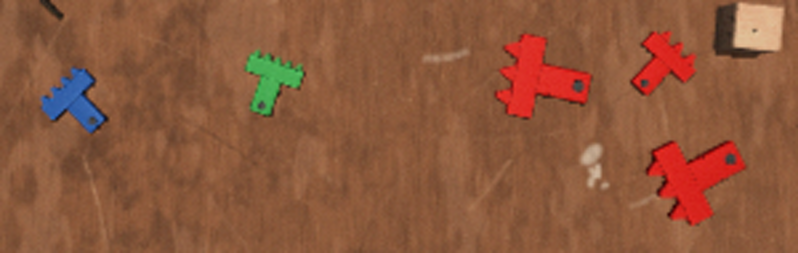

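```bash
cat >> h.py <<'E'
from scipy.spatial.transform import Rotation as Ro
def toolR(a):  # tool down, tool y at angle a in world
    return np.array([[0,np.cos(a),np.sin(a)],[0,np.sin(a),-np.cos(a)],[-1,0,0]])
def pose():
    s=manip.read_state(); w,x,y,z=s["orientation"]; return np.array(s["position"]),Ro.from_quat([x,y,z,w]).as_matrix(),s
def yaw():
    p,R,s=pose(); return np.arctan2(R[1,1],R[0,1])
def plan(p,a,n=None,verbose=1):
    """delta to target pos p, tool-y angle a (mod pi nearest)"""
    p0,R0,s=pose()
    a0=np.arctan2(R0[1,1],R0[0,1])
    Rt=toolR(a); rv=Ro.from_matrix(R0.T@Rt).as_rotvec(); d=np.array(p,float)-p0
    k=n or int(max(np.ceil(np.abs(rv).max()/0.12),np.ceil(np.linalg.norm(d)/38),1))
    print("at",p0.round(1),"yaw",round(a0,3),"F",np.round(s["ft_force"],1),"w",round(s["grip_width"],1),"t",round(s["t"],2))
    # rows: intermediate orientations
    print("n",k,"rows each turn",np.round(rv/k,3).tolist()); 
    for i in range(k):
        Ri=R0@Ro.from_rotvec(rv*i/k).as_matrix(); print("  shift cm",np.round(Ri.T@d/k/10,2).tolist())
E
python3 - <<'E'
from h import *
p,R,s=pose(); print(yaw()); c=cam("wrist"); T=np.array(c["T"])
print("cam in tool",(R.T@(T[:3,3]-p)).round(1),(R.T@T[:3,:3]).round(3).tolist())
# look: camera over stand
c=cam("top")
for a in(-1.8,1.34,-0.112):print(a)
# stand corners
for u,v,z in[(185+38/4.4,120+285/4.4,15),(185+617/4.4,120+345/4.4,15),(185+632/4.4,120+197/4.4,15),(185+50/4.4,120+142/4.4,15),(185+62/4.4,120+40/4.4,30),(185+645/4.4,120+98/4.4,30),(185+688/4.4,120+272/4.4,83)]:print(on_z(c,u,v,z).round(1))
E
```

```text
1.142983950424355
cam in tool [-1.416e+02 -1.000e-01 -7.420e+01] [[0.0, -0.291, 0.957], [1.0, 0.001, -0.0], [-0.001, 0.957, 0.291]]
-1.8
1.34
-0.112
[590.4 215.5  15. ]
[ 548.8 -139.4   15. ]
[ 640.2 -150.5   15. ]
[679.2 208.3  15. ]
[739.3 198.1  30. ]
[ 698.6 -158.    30. ]
[ 584.4 -174.2   83. ]
```

Run:
```python
from h import *
plan([570,30,130],1.458)
```

```text
at [228.2 500.5 231.3] yaw 1.143 F [-0.2 -0.3 -1.4] w 85.3 t 0.6
n 16 rows each turn [-0.02, 0.0, -0.0]
  shift cm [0.63, -1.79, 3.16]
  shift cm [0.63, -1.85, 3.13]
  shift cm [0.63, -1.91, 3.09]
  shift cm [0.63, -1.97, 3.05]
  shift cm [0.63, -2.03, 3.01]
  shift cm [0.63, -2.09, 2.97]
  shift cm [0.63, -2.15, 2.93]
  shift cm [0.63, -2.21, 2.89]
  shift cm [0.63, -2.26, 2.84]
  shift cm [0.63, -2.32, 2.8]
  shift cm [0.63, -2.37, 2.75]
  shift cm [0.63, -2.43, 2.71]
  shift cm [0.63, -2.48, 2.66]
  shift cm [0.63, -2.53, 2.61]
  shift cm [0.63, -2.58, 2.56]
  shift cm [0.63, -2.63, 2.51]
```

Call:
apply_moves([
  [[-0.02,0,0],[0.6,-1.8,3.15],0],
  [[-0.02,0,0],[0.6,-1.85,3.1],0],
  [[-0.02,0,0],[0.6,-1.9,3.1],0],
  [[-0.02,0,0],[0.6,-2,3.05],0],
  [[-0.02,0,0],[0.6,-2,3],0],
  [[-0.02,0,0],[0.6,-2.1,3],0],
  [[-0.02,0,0],[0.6,-2.15,2.95],0],
  [[-0.02,0,0],[0.6,-2.2,2.9],0],
  [[-0.02,0,0],[0.6,-2.25,2.85],0],
  [[-0.02,0,0],[0.6,-2.3,2.8],0],
])

```text
t: 1.43
position: [449.7, 204.6, 170.9]
orientation: [0.705, 0.075, 0.702, -0.069]
ft_force: [0.3, 0.1, 0.6]
grip_width: -0.0
```

Call:
apply_moves([
  [[-0.02,0,0],[0.6,-2.4,2.75],0],
  [[-0.02,0,0],[0.6,-2.4,2.7],0],
  [[-0.02,0,0],[0.6,-2.5,2.65],0],
  [[-0.02,0,0],[0.6,-2.5,2.6],0],
  [[-0.02,0,0],[0.6,-2.6,2.55],0],
  [[-0.02,0,0],[0.6,-2.6,2.5],0],
  [[0,0,0],[0,0,0],0],
])

```text
t: 2.02
position: [592.6, 16.3, 132.6]
orientation: [0.71, 0.032, 0.703, -0.027]
ft_force: [0.1, 0.1, 0.1]
grip_width: 0.0
```

Run:
```python
from h import *
plan([570,30,130],1.458)
c=cam("wrist"); save(c,"w1.png")
```

```text
at [592.6  16.3 132.6] yaw 1.488 F [0.1 0.1 0.1] w 0.0 t 2.02
n 1 rows each turn [0.03, 0.011, -0.008]
  shift cm [0.24, 1.17, -2.36]
```

View pics/w1.png

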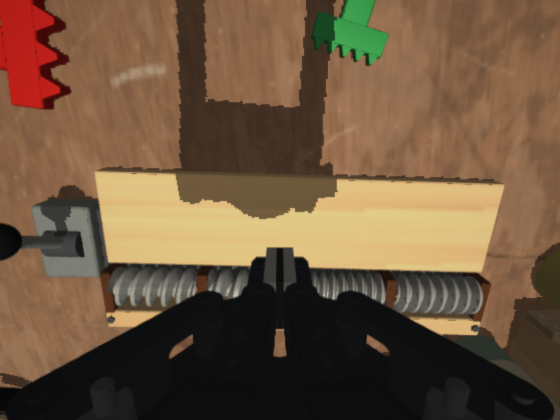

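Run:
```python
from h import *
p,R,s=pose(); print(yaw(),s["q"].round(3), R.round(3).tolist())
plan([660,22,132],1.458)
```

```text
1.487581325511816 [-0.163  0.406  1.577  0.011  1.151 -1.655] [[0.009, 0.083, 0.996], [0.008, 0.996, -0.083], [-1.0, 0.009, 0.009]]
at [590.7  18.6 132.7] yaw 1.488 F [-0.7  0.1  0.4] w 0.1 t 2.07
n 2 rows each turn [0.015, 0.004, -0.005]
  shift cm [0.07, 0.46, 3.44]
  shift cm [0.05, 0.51, 3.43]
```

Call:
apply_moves([
  [[0.12,0,0],[0,0,0],0],
  [[0.12,0,0],[0,0,0],0],
  [[0.12,0,0],[0,0,0],0],
  [[0.12,0,0],[0,0,0],0],
  [[0.12,0,0],[0,0,0],0],
  [[0.12,0,0],[0,0,0],0],
  [[0.12,0,0],[0,0,0],0],
  [[0.12,0,0],[0,0,0],0],
  [[0.12,0,0],[0,0,0],0],
  [[0.12,0,0],[0,0,0],0],
])

```text
t: 2.9
position: [583.7, 28.1, 133.7]
orientation: [0.554, 0.441, 0.558, -0.432]
ft_force: [0.0, -0.7, 0.7]
grip_width: 0.3
```

Call:
apply_moves([
  [[0.12,0,0],[0,0,0],0],
  [[0.12,0,0],[0,0,0],0],
  [[0.12,0,0],[0,0,0],0],
  [[0.12,0,0],[0,0,0],0],
  [[0.12,0,0],[0,0,0],0],
  [[0.12,0,0],[0,0,0],0],
  [[0.12,0,0],[0,0,0],0],
  [[0.12,0,0],[0,0,0],0],
  [[0.12,0,0],[0,0,0],0],
  [[0.12,0,0],[0,0,0],0],
])

```text
t: 3.73
position: [575.0, 42.3, 137.1]
orientation: [0.19, 0.681, 0.202, -0.678]
ft_force: [-0.4, 0.6, 0.7]
grip_width: -0.3
```

Call:
apply_moves([
  [[0.12,0,0],[0,0,0],0],
  [[0.12,0,0],[0,0,0],0],
  [[0.12,0,0],[0,0,0],0],
  [[0.12,0,0],[0,0,0],0],
  [[0.1,0,0],[0,0,0],0],
])

```text
t: 4.15
position: [570.6, 49.2, 138.8]
orientation: [0.022, -0.706, 0.008, 0.708]
ft_force: [-0.5, 0.3, -0.8]
grip_width: 0.2
```

Run:
```python
from h import *
plan([560,30,132],-1.684)
c=cam("wrist"); save(c,"w2.png")
```

```text
at [570.6  49.2 138.8] yaw -1.615 F [-0.5  0.3 -0.8] w 0.2 t 4.15
n 1 rows each turn [0.069, 0.003, 0.02]
  shift cm [0.64, 1.98, 0.97]
```

View pics/w2.png

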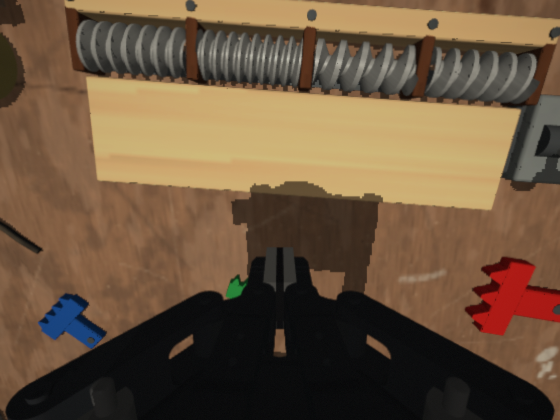

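Run:
```python
from h import *
c=cam("wrist"); save(c,"w2a.png",(60,5,320,105),3); save(c,"w2b.png",(300,15,560,115),3)
pts=dict(fl=(98,180,15),fr=(492,208,15),ledge_rl=(88,79,15),ledge_rr=(517,108,15))
for k,(u,v,z) in pts.items(): print(k,on_z(c,u,v,z).round(1))
```

```text
fl [595.9 214.9  15. ]
fr [ 554.3 -140.7   15. ]
ledge_rl [679.9 203.8  15. ]
ledge_rr [ 640.1 -147.2   15. ]
```

View pics/w2a.png

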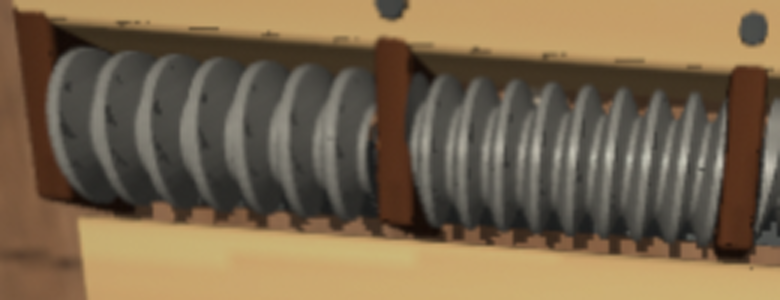

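View pics/w2b.png

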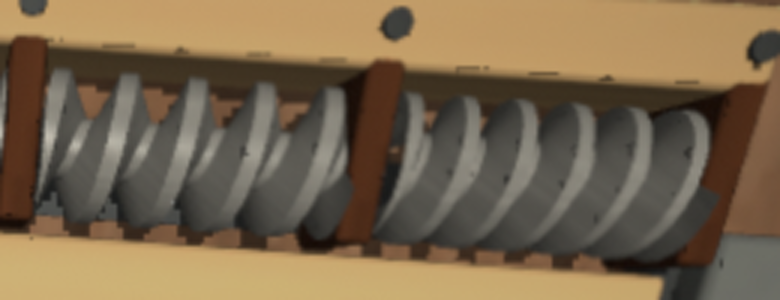

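Run:
```python
from h import *
plan([528,-168,100],-1.685)
```

```text
at [570.7  49.2 138.8] yaw -1.609 F [-1.2  0.3  0.1] w 0.3 t 4.25
n 6 rows each turn [0.013, 0.0, 0.003]
  shift cm [0.58, 3.66, 0.57]
  shift cm [0.59, 3.66, 0.52]
  shift cm [0.6, 3.67, 0.48]
  shift cm [0.61, 3.67, 0.43]
  shift cm [0.62, 3.67, 0.39]
  shift cm [0.63, 3.68, 0.34]
```

Call:
apply_moves([
  [[0.013,0,0.003],[0.6,3.66,0.6],0],
  [[0.013,0,0.003],[0.6,3.66,0.6],0],
  [[0.013,0,0.003],[0.6,3.66,0.6],0],
  [[0.013,0,0.003],[0.6,3.66,0.6],0],
  [[0.013,0,0.003],[0.6,3.66,0.6],0],
  [[0.013,0,0.003],[0.6,3.66,0.6],0],
  [[0,0,0],[0,0,0],0],
])

```text
t: 4.83
position: [520.6, -167.2, 101.1]
orientation: [-0.028, 0.708, -0.027, -0.705]
ft_force: [0.3, 0.3, -0.2]
grip_width: -0.4
```

Run:
```python
from h import *
plan([528,-168,72],-1.685)
c=cam("wrist"); save(c,"w3.png")
```

```text
at [ 520.6 -167.2  101.1] yaw -1.649 F [ 0.3  0.3 -0.2] w -0.4 t 4.83
n 1 rows each turn [0.036, -0.003, 0.002]
  shift cm [2.92, 0.02, -0.73]
```

View pics/w3.png

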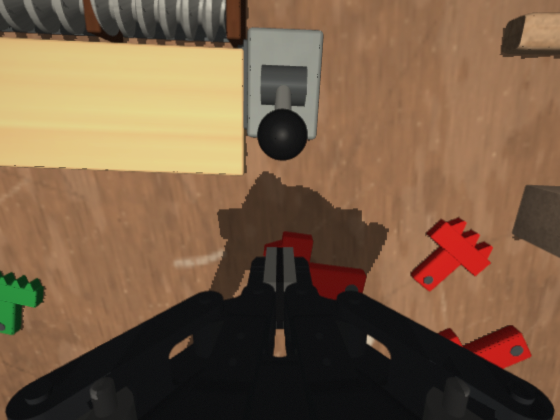

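Run:
```python
from h import *
c=cam("wrist"); k=on_z(c,282,134,83); print(k)
for p in [k+[-20,2.3,-11]]: plan(k+np.array([-30,3.4,-11])-[0,0,0],-1.685)
```

```text
[ 585.51315023 -171.2380833    83.        ]
at [ 521.6 -162.9  101.8] yaw -1.648 F [1.4 0.7 0.6] w 0.1 t 4.93
n 2 rows each turn [0.018, -0.002, 0.002]
  shift cm [1.49, 0.12, -1.7]
  shift cm [1.49, 0.08, -1.71]
```

Call:
apply_moves([
  [[0.018,0,0],[1.5,0.2,-1.5],0],
  [[0.018,0,0],[1.5,0.3,-1.2],0],
  [[0,0,0],[0,0,0],0],
])

```text
t: 5.18
position: [549.9, -166.5, 73.4]
orientation: [-0.04, 0.708, -0.036, -0.704]
ft_force: [-0.3, 0.4, -0.3]
grip_width: -0.4
```

Run:
```python
from h import *
plan([626,-179,72],-1.685)
```

```text
at [ 549.9 -166.5   73.4] yaw -1.678 F [-0.3  0.4 -0.3] w -0.4 t 5.18
n 3 rows each turn [0.002, -0.002, 0.002]
  shift cm [0.06, 0.14, -2.57]
  shift cm [0.06, 0.14, -2.57]
  shift cm [0.05, 0.13, -2.57]
```

Call:
apply_moves([
  [[0,0,0],[0.05,0.1,-1.1],0],
  [[0,0,0],[0,0.1,-1.1],0],
  [[0,0,0],[0,0.1,-1.1],0],
  [[0,0,0],[0,0.1,-1.1],0],
  [[0,0,0],[0,0.05,-1.1],0],
  [[0,0,0],[0,0,-1.0],0],
  [[0,0,0],[0,0,-0.4],0],
])

```text
t: 5.77
position: [617.1, -162.1, 76.5]
orientation: [0.031, -0.706, 0.024, 0.707]
ft_force: [0.3, -0.8, -0.7]
grip_width: 0.3
```

Run:
```python
from h import *
plan([626,-179,72],-1.685)
c=cam("wrist"); save(c,"w4.png")
```

```text
at [ 617.1 -162.1   76.5] yaw -1.649 F [ 0.3 -0.8 -0.7] w 0.3 t 5.77
n 1 rows each turn [0.036, 0.003, 0.01]
  shift cm [0.43, 1.62, -1.02]
```

View pics/w4.png

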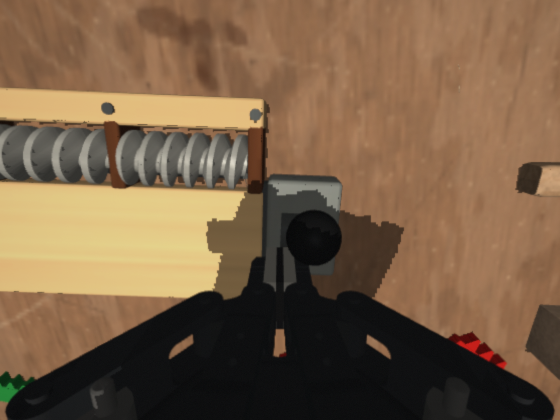

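Call:
apply_moves([
  [[0.02,0,0],[0.3,0.6,0.5],0],
  [[0.015,0,0],[0.1,0.8,0],0],
  [[0,0,0],[0,0,0],0],
])

```text
t: 6.07
position: [610.2, -173.3, 73.1]
orientation: [0.043, -0.705, 0.035, 0.707]
ft_force: [1.1, -0.5, 0.5]
grip_width: -0.3
```

Run:
```python
from h import *
c=cam("wrist"); save(c,"w5.png")
plan([630,-181,72],-1.685)
print(on_z(c,314,238,85))
```

```text
at [ 610.  -172.6   73.1] yaw -1.681 F [-2.1  0.7  0.5] w -0.0 t 6.12
n 1 rows each turn [0.004, 0.004, 0.011]
  shift cm [0.09, 0.61, -2.08]
[ 627.82956233 -191.710021     85.        ]
```

View pics/w5.png

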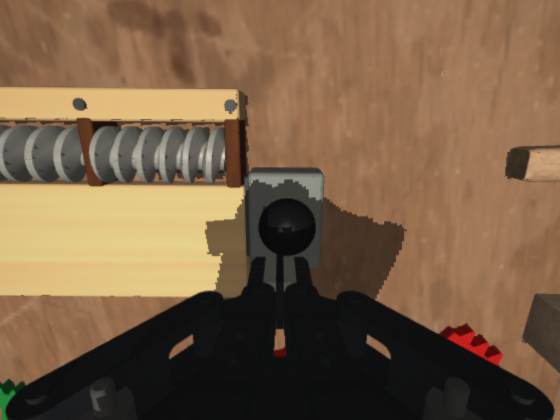

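Call:
apply_moves([
  [[0,0,0],[0.1,0.3,-0.8],0],
  [[0,0,0],[0,0.3,-0.8],0],
  [[0,0,0],[0,0,-0.7],0],
  [[0,0,0],[0,0,0],0],
])

```text
t: 6.45
position: [622.3, -179.8, 71.0]
orientation: [0.045, -0.696, 0.033, 0.716]
ft_force: [-0.2, -0.1, -0.4]
grip_width: 0.4
```

Run:
```python
from h import *
c=cam("wrist"); save(c,"w6.png")
plan([632,-182,72],-1.685)
```

```text
at [ 623.1 -180.1   70.9] yaw -1.681 F [-5.1  1.4  0.7] w -0.0 t 6.5
n 1 rows each turn [0.004, 0.026, 0.015]
  shift cm [-0.13, 0.09, -0.9]
```

View pics/w6.png

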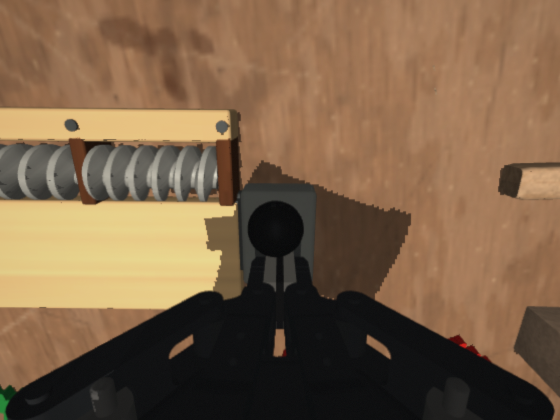

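Call:
apply_moves([
  [[0,0.02,0.01],[0,0,-0.8],0],
  [[0,0,0],[0,0,-0.8],0],
  [[0,0,0],[0,0,0],0],
])

```text
t: 6.75
position: [621.6, -179.4, 69.2]
orientation: [0.043, -0.69, 0.034, 0.722]
ft_force: [0.1, 0.1, 0.3]
grip_width: -0.0
```

Run:
```python
from h import *
c=cam("wrist"); save(c,"w7.png")
plan([632,-182,72],-1.685)
```

```text
at [ 622.5 -179.7   69.1] yaw -1.68 F [-0.6 -0.2  0. ] w 0.0 t 6.8
n 1 rows each turn [0.005, 0.044, 0.009]
  shift cm [-0.33, 0.13, -0.96]
```

View pics/w7.png

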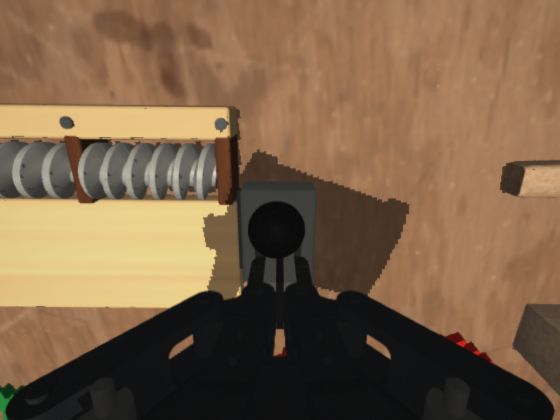

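Run:
```python
from h import *
c=cam("wrist"); print(on_z(c,277,229,83), on_z(c,277,229,92))
c=cam("top"); save(c,"t2.png",(300,130,400,205),6)
p,R,s=pose(); print(s["q"],s["effort"])
```

```text
[ 648.13426266 -181.72069643   83.        ] [ 652.0323122  -182.30315006   92.        ]
[-0.44942298  0.59365584  1.43375293 -0.00617653  1.15797344  1.23290971] [ 8.59044436e-01 -5.83543146e+01 -2.83783883e+01  7.61431977e-01
 -2.08499640e+00  1.10338378e-02]
```

View pics/t2.png

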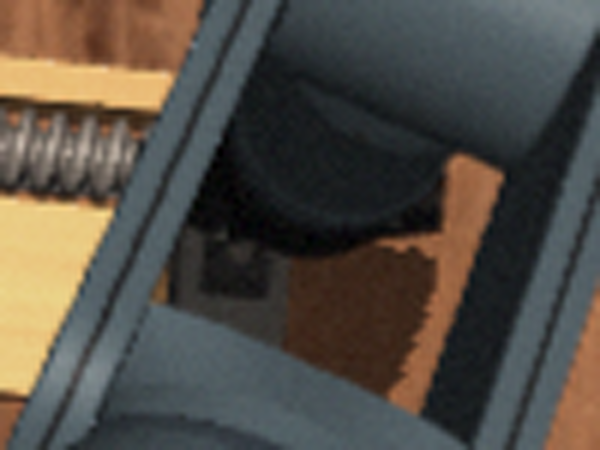

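Call:
apply_moves([
  [[0,0.02,0.005],[-0.3,0,2.5],0],
  [[0,0.02,0.005],[-2,0,2.5],0],
  [[0,0,0],[-2,0,3],4],
  [[0,0,0],[-1,0,3],4],
  [[0,0,0],[0,0,0],4],
])

```text
t: 7.32
position: [517.1, -169.8, 122.1]
orientation: [-0.037, 0.709, -0.039, -0.704]
ft_force: [-1.8, 1.0, -0.3]
grip_width: 36.0
```

Run:
```python
from h import *
c=cam("wrist"); save(c,"w8.png")
plan([420,-290,140],-1.9)
```

```text
at [ 519.9 -170.8  122.2] yaw -1.68 F [-0.4  0.3  1. ] w 40.1 t 7.37
n 5 rows each turn [0.044, -0.002, -0.0]
  shift cm [-0.37, 2.59, 1.72]
  shift cm [-0.36, 2.66, 1.61]
  shift cm [-0.36, 2.73, 1.49]
  shift cm [-0.36, 2.79, 1.37]
  shift cm [-0.36, 2.85, 1.24]
```

View pics/w8.png

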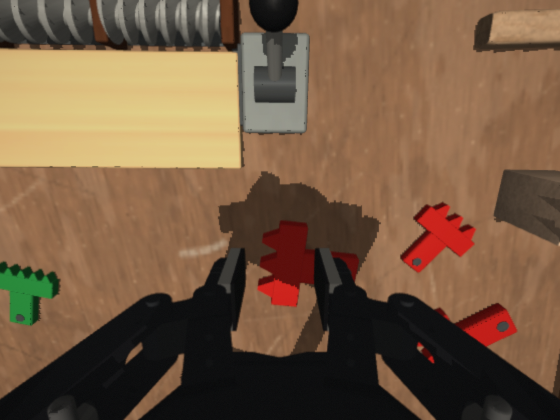

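Run:
```python
from h import *
c=cam("wrist"); print(on_z(c,273.5,6,83)); 
save(c,"w8a.png",(385,190,495,290),6); save(c,"w8b.png",(0,240,90,340),6)
```

```text
[ 648.56451301 -182.11870782   83.        ]
```

View pics/w8a.png

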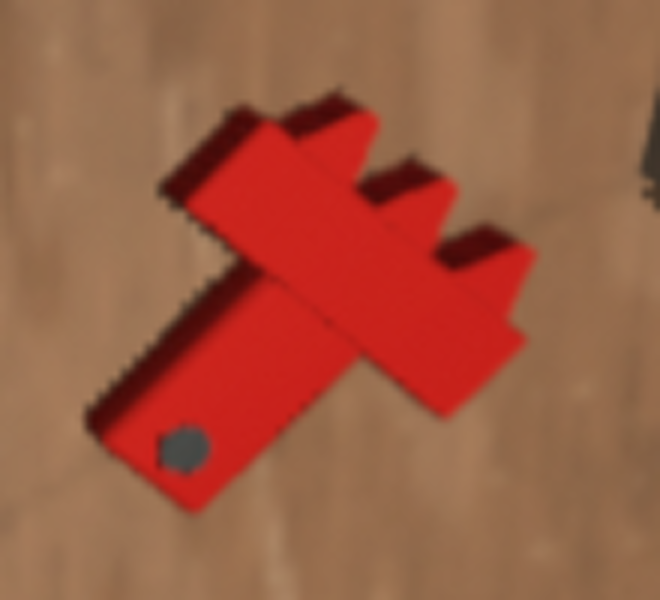

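View pics/w8b.png

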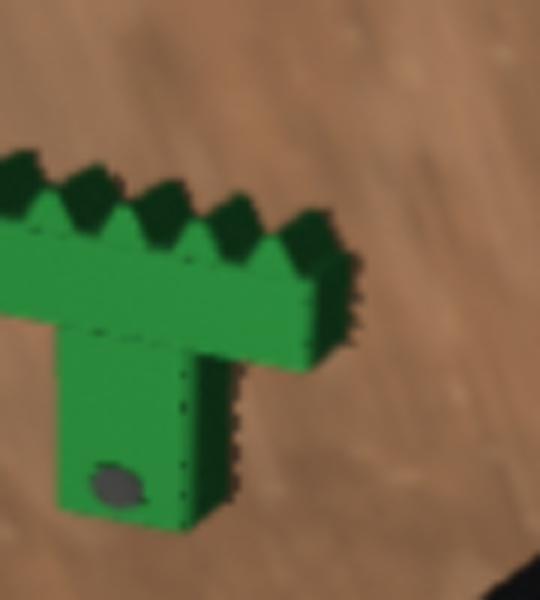

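```bash
cat >> h.py <<'E'
MODEL=dict(hrl=(-20,11),hrr=(-20,-11),br=(16,-29),fr=(34,-29),bl=(16,29),fl=(34,29),ml=(16,11),mr=(16,-11))
def fit(c,pts,z):
    """pts: name->(u,v) ; returns grip xy, theta"""
    ks=list(pts); W=np.array([on_z(c,*pts[k],z)[:2] for k in ks]); M=np.array([MODEL[k] for k in ks],float)
    Mc=M-M.mean(0); Wc=W-W.mean(0)
    H=(Mc.T@Wc); th=np.arctan2(H[0,1]-H[1,0],H[0,0]+H[1,1]); R=np.array([[np.cos(th),-np.sin(th)],[np.sin(th),np.cos(th)]])
    t=W.mean(0)-R@M.mean(0); sc=np.linalg.norm(Wc)/np.linalg.norm(Mc)
    print("grip",t.round(1),"theta",round(th,3),"a",round(th-np.pi/2,3),"scale",round(sc,3),"res",np.abs(W-(M@R.T+t)).max().round(1))
    return t,th
E
python3 - <<'E'
from h import *
c=cam("wrist")
P=dict(hrl=(105,438),hrr=(193,512),br=(443,415),fr=(525,340),bl=(188,205),fl=(268,120))
P={k:(385+x/6,190+y/6) for k,(x,y) in P.items()}
t,th=fit(c,P,10)
d=np.array([np.cos(th),np.sin(th)])
plan([*(t-d*50),110],th-np.pi/2)
E
```

```text
grip [ 458.8 -300.1] theta -0.783 a -2.354 scale 0.961 res 1.5
at [ 521.5 -171.2  121.2] yaw -1.68 F [ 0.2  0.4 -0.6] w 40.3 t 7.47
n 6 rows each turn [0.112, -0.002, 0.0]
  shift cm [0.18, 1.73, 1.46]
  shift cm [0.18, 1.88, 1.25]
  shift cm [0.18, 2.01, 1.04]
  shift cm [0.18, 2.11, 0.8]
  shift cm [0.19, 2.19, 0.56]
  shift cm [0.19, 2.24, 0.31]
```

Call:
apply_moves([
  [[0.11,0,0],[0.2,1.7,1.5],4.5],
  [[0.11,0,0],[0.2,1.9,1.3],4.5],
  [[0.11,0,0],[0.2,2,1],4.5],
  [[0.11,0,0],[0.2,2.1,0.8],4.5],
  [[0.11,0,0],[0.2,2.2,0.6],4.5],
  [[0.11,0,0],[0.2,2.2,0.3],4.5],
  [[0,0,0],[0,0,0],4.5],
  [[0,0,0],[0,0,0],4.5],
])

```text
t: 8.13
position: [433.8, -274.0, 104.5]
orientation: [-0.274, 0.66, -0.274, -0.644]
ft_force: [0.6, 0.2, 0.1]
grip_width: 45.2
```

Run:
```python
from h import *
c=cam("wrist"); save(c,"w9.png")
p,R,s=pose(); print(p,yaw(),s["ft_force"])
```

```text
[ 433.97542078 -273.97636244  104.48623028] -2.365786448030592 [-0.08083543 -0.29560653  0.35007805]
```

View pics/w9.png

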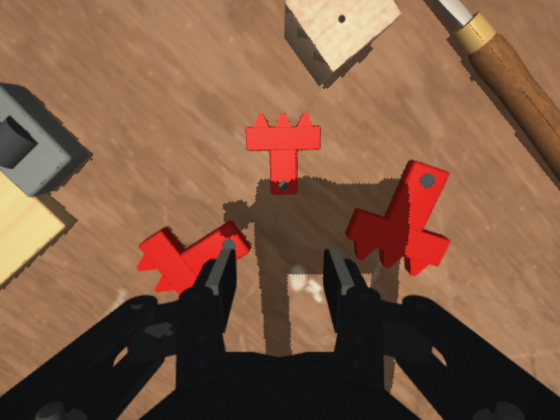

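The red reference leaves are at (195,258) and (400,220). The one I want is the clearly smaller red at (284,150). I'll fit its corners in a crop.

```bash
cat >> h.py <<'E'
def corners(c,color,box,z,show=None):
    """auto top-face fit by colour: bright face threshold"""
E
python3 - <<'E'
from h import *
c=cam("wrist"); save(c,"w9a.png",(235,100,335,205),7)
E
```

```text
(no output)
```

View pics/w9a.png

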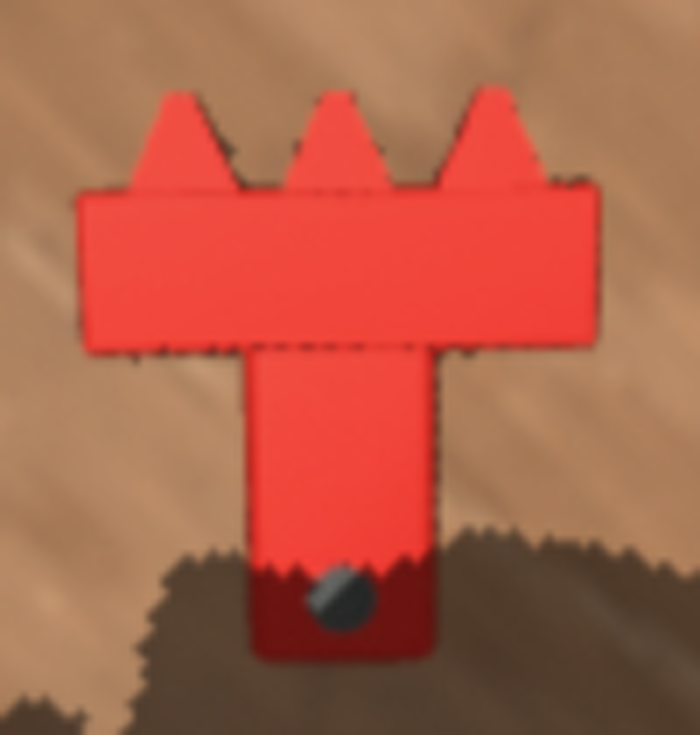

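Run:
```python
from h import *
c=cam("wrist")
P=dict(hrl=(252,658),hrr=(435,656),br=(598,345),fr=(598,186),bl=(88,353),fl=(80,194))
P={k:(235+x/7,100+y/7) for k,(x,y) in P.items()}
t,th=fit(c,P,10)
plan([*t,50],th-np.pi/2,n=3)
```

```text
grip [ 456.  -299.9] theta -0.779 a -2.349 scale 0.973 res 1.2
at [ 434.  -272.7  104.8] yaw -2.364 F [0.1 0.1 1.3] w 45.3 t 8.28
n 3 rows each turn [-0.005, -0.007, 0.003]
  shift cm [1.85, 0.13, -1.12]
  shift cm [1.84, 0.13, -1.13]
  shift cm [1.83, 0.13, -1.15]
```

Call:
apply_moves([
  [[-0.005,-0.007,0.003],[1.85,0.1,-1.1],4.5],
  [[-0.005,-0.007,0.003],[1.85,0.1,-1.1],4.5],
  [[0,0,0],[1.8,0.1,-1.1],4.5],
  [[0,0,0],[0,0,0],4.5],
])

```text
t: 8.62
position: [462.1, -297.5, 50.2]
orientation: [-0.266, 0.66, -0.267, -0.65]
ft_force: [-0.7, -0.3, 0.2]
grip_width: 45.1
```

Run:
```python
from h import *
plan([456,-299.9,4],-2.349,n=3)
c=cam("wrist"); save(c,"w10.png")
```

```text
at [ 462.1 -297.5   50.2] yaw -2.343 F [-0.7 -0.3  0.2] w 45.1 t 8.62
n 3 rows each turn [0.002, -0.004, 0.001]
  shift cm [1.54, 0.2, 0.11]
  shift cm [1.54, 0.2, 0.1]
  shift cm [1.54, 0.2, 0.1]
```

View pics/w10.png

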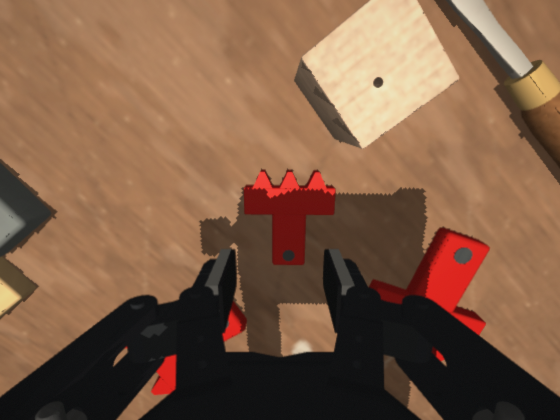

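Call:
apply_moves([
  [[0,0,0],[1.5,0.2,0.1],4],
  [[0,0,0],[1.5,0.2,0.1],4],
  [[0,0,0],[1.0,0.2,0.1],4],
  [[0,0,0],[0,0,0],4],
])

```text
t: 9.0
position: [459.1, -297.4, 13.5]
orientation: [-0.263, 0.662, -0.265, -0.65]
ft_force: [0.6, 0.8, 0.2]
grip_width: 40.0
```

Run:
```python
from h import *
plan([456,-299.9,4],-2.349,n=1)
c=cam("wrist"); save(c,"w11.png")
```

```text
at [ 459.1 -297.4   13.5] yaw -2.335 F [0.6 0.8 0.2] w 40.0 t 9.0
n 1 rows each turn [0.014, -0.017, 0.005]
  shift cm [0.95, 0.39, 0.07]
```

View pics/w11.png

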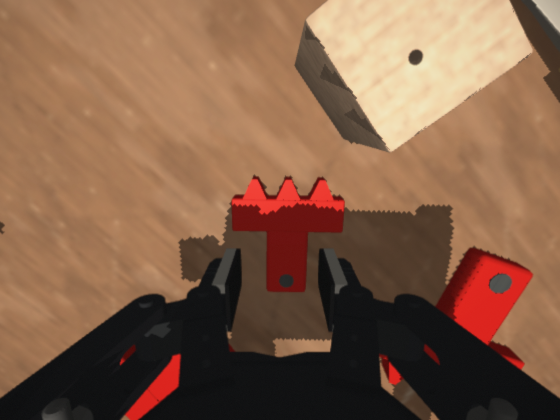

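Call:
apply_moves([
  [[0.01,-0.015,0.005],[0.7,0.3,0.05],4],
  [[0,0,0],[0.3,0,0],4],
  [[0,0,0],[0,0,0],1.8],
  [[0,0,0],[0,0,0],1.8],
  [[0,0,0],[0,0,0],1.8],
  [[0,0,0],[0,0,0],1.8],
], squeeze=50)

```text
t: 9.55
position: [459.1, -300.8, 7.7]
orientation: [-0.266, 0.657, -0.268, -0.652]
ft_force: [0.5, 0.6, -1.0]
grip_width: 19.5
```

Run:
```python
from h import *
plan([456,-299.9,60],-2.349,n=2)
```

```text
at [ 459.1 -300.8    7.7] yaw -2.345 F [ 0.5  0.6 -1. ] w 19.5 t 9.55
n 2 rows each turn [0.002, -0.004, -0.0]
  shift cm [-2.62, 0.08, 0.13]
  shift cm [-2.62, 0.08, 0.13]
```

Run:
```python
from h import *
c=cam("wrist"); save(c,"w12.png",(180,150,380,320),4); print(manip.read_state()["grip_width"])
```

```text
19.42013926931941
```

View pics/w12.png

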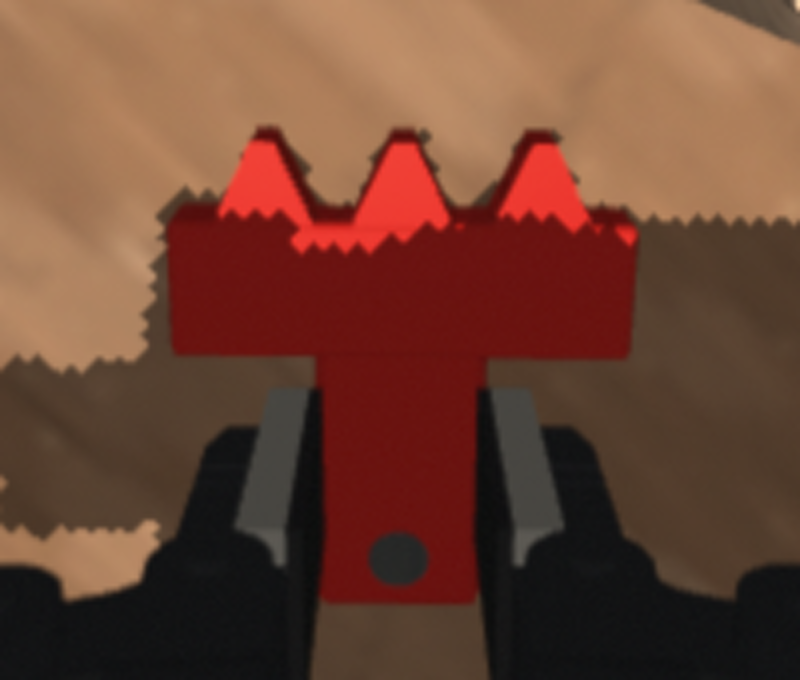

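Call:
apply_moves([
  [[0,0,0],[0,0,0],3],
  [[0,0,0],[0.3,0,0],3],
  [[0,0,0],[0.3,0,0],3],
  [[0,0,0],[0.2,0,0],3],
  [[0,0,0],[0,0,0],3],
])

```text
t: 10.02
position: [459.7, -301.4, -0.4]
orientation: [-0.266, 0.658, -0.269, -0.652]
ft_force: [0.8, 0.3, 1.1]
grip_width: 30.0
```

Run:
```python
from h import *
plan([459.1,-300.8,60],-2.349,n=2)
```

```text
at [ 4.597e+02 -3.014e+02 -4.000e-01] yaw -2.346 F [0.8 0.3 1.1] w 30.0 t 10.02
n 2 rows each turn [0.002, -0.005, -0.0]
  shift cm [-3.02, -0.0, 0.01]
  shift cm [-3.02, -0.0, 0.03]
```

Call:
apply_moves([
  [[0,0,0],[-0.3,0,0],1.8],
  [[0,0,0],[0,0,0],1.8],
  [[0,0,0],[0,0,0],1.8],
  [[0,0,0],[0,0,0],1.8],
], squeeze=50)

```text
t: 10.35
position: [459.3, -301.0, 2.3]
orientation: [-0.266, 0.657, -0.268, -0.652]
ft_force: [0.2, 0.7, -1.2]
grip_width: 20.1
```

Call:
apply_moves([
  [[0,0,0],[-1.5,0,0],1.8],
  [[0,0,0],[-2,0,0],1.8],
  [[0,0,0],[-2,0,0],1.8],
  [[0,0,0],[-2,0,0],1.8],
  [[0,0,0],[0,0,0],1.8],
])

```text
t: 10.77
position: [457.2, -299.0, 77.8]
orientation: [-0.267, 0.655, -0.268, -0.654]
ft_force: [0.7, -0.9, -0.2]
grip_width: 20.5
```

Run:
```python
from h import *
th=-0.115; ex=np.array([np.cos(th),np.sin(th)]); ey=np.array([-ex[1],ex[0]])
mid=np.array([660,28.5]); 
for i,y in enumerate((132,44,-44,-132)): print(i+1,(mid+ey*y).round(1))
g=mid+ey*-44-ex*(34+25)
plan([*g,70],-1.685)
c=cam("wrist"); save(c,"w13.png",(180,150,380,320),4); print(manip.read_state()["grip_width"])
```

```text
1 [675.1 159.6]
2 [665.   72.2]
3 [655.  -15.2]
4 [ 644.9 -102.6]
at [ 457.2 -299.    77.8] yaw -2.346 F [ 0.7 -0.9 -0.2] w 20.5 t 10.77
n 9 rows each turn [-0.073, -0.0, -0.0]
  shift cm [0.08, -3.39, 1.15]
  shift cm [0.08, -3.46, 0.9]
  shift cm [0.08, -3.52, 0.65]
  shift cm [0.08, -3.56, 0.39]
  shift cm [0.08, -3.58, 0.12]
  shift cm [0.09, -3.58, -0.14]
  shift cm [0.09, -3.56, -0.4]
  shift cm [0.09, -3.52, -0.66]
  shift cm [0.09, -3.46, -0.92]
20.21889147864922
```

View pics/w13.png

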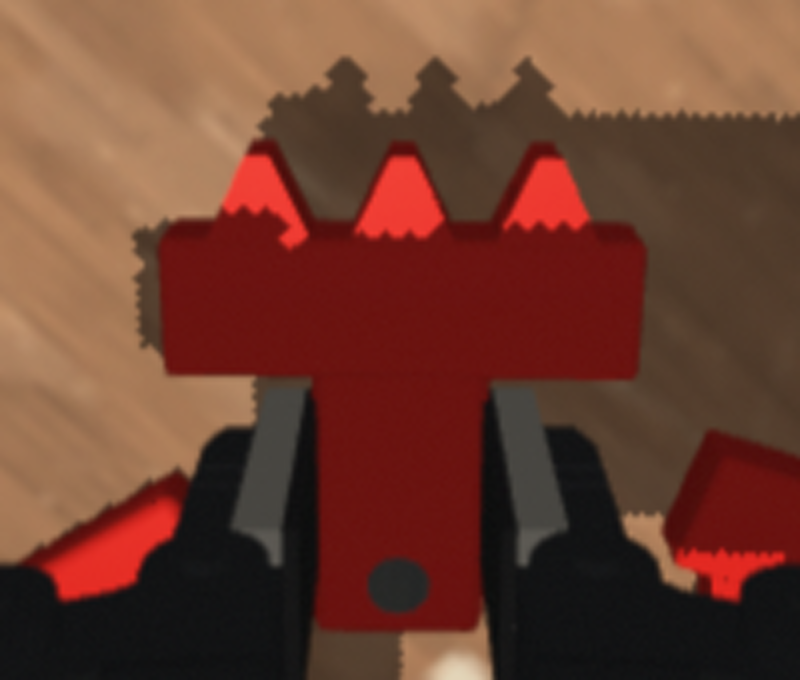

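Call:
apply_moves([
  [[-0.073,0,0],[0.0,-3.4,1.15],1.8],
  [[-0.073,0,0],[0.0,-3.45,0.9],1.8],
  [[-0.073,0,0],[0.0,-3.5,0.65],1.8],
  [[-0.073,0,0],[0.0,-3.55,0.4],1.8],
  [[-0.073,0,0],[0.0,-3.6,0.1],1.8],
  [[-0.073,0,0],[0.0,-3.6,-0.1],1.8],
  [[-0.073,0,0],[0.0,-3.6,-0.4],1.8],
  [[-0.073,0,0],[0.0,-3.5,-0.7],1.8],
  [[-0.073,0,0],[0.0,-3.5,-0.9],1.8],
  [[0,0,0],[0,0,0],1.8],
])

```text
t: 11.65
position: [593.7, 4.6, 63.8]
orientation: [0.035, -0.702, 0.033, 0.711]
ft_force: [-0.3, -0.7, -0.7]
grip_width: 20.4
```

Run:
```python
from h import *
plan([596,-9,60],-1.685)
c=cam("wrist"); save(c,"w14.png")
```

```text
at [593.7   4.6  63.8] yaw -1.666 F [-0.3 -0.7 -0.7] w 20.4 t 11.65
n 1 rows each turn [0.019, 0.013, 0.002]
  shift cm [0.38, 1.33, -0.36]
```

View pics/w14.png

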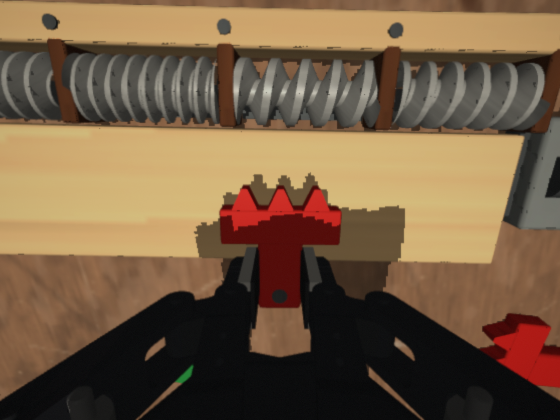

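Run:
```python
from h import *
c=cam("wrist"); save(c,"w14a.png",(210,30,410,230),4)
```

```text
(no output)
```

View pics/w14a.png

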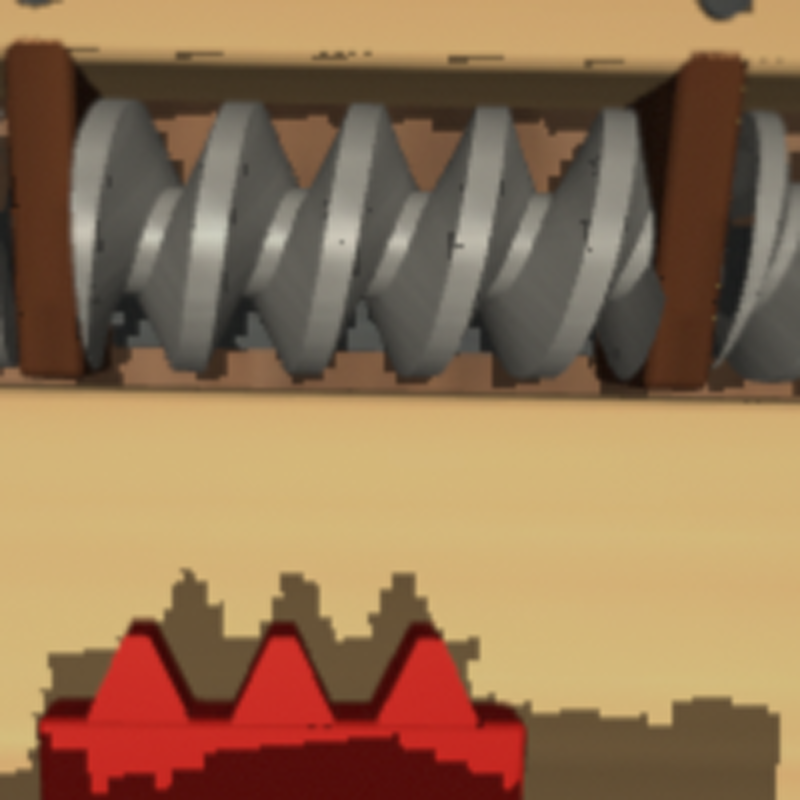

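Run:
```python
from h import *
c=cam("wrist"); p,R,s=pose()
f=lambda x,y,z: on_z(c,210+x/4,30+y/4,z)
L=f(52,375,30);Rr=f(677,387,30); print("saddles",L,Rr,np.linalg.norm(L-Rr),np.arctan2(-(L-Rr)[0],(L-Rr)[1]))
m=f(364.5,381,30); g=f(367,378,20); print("mid",m,"groove",g)
zt=p[2]+7.7
fl=f(42,718,zt); fr=f(524,727,zt); print("leaf edge",fl,fr,np.linalg.norm(fl-fr),"mid",(fl+fr)/2,"th",np.arctan2(-(fl-fr)[0],(fl-fr)[1]))
print("tcp",p,"edge-tcp",(fl+fr)/2-p)
# ledge rear edge
a=f(0,385,15); b=f(800,400,15); print("ledge",a,b)
```

```text
saddles [663.39355373  24.56166375  30.        ] [653.06226871 -62.09506544  30.        ] 87.27040829590847 -0.11866072161641514
mid [658.26236099 -18.71234681  30.        ] groove [658.13093985 -19.7742211   20.        ]
leaf edge [626.53488388  24.14495332  71.50060031] [619.84721568 -31.39684182  71.50060031] 55.94297018693371 mid [623.19104978  -3.62594425  71.50060031] th -0.11983096807690806
tcp [591.48280367  -0.99016312  63.80060031] edge-tcp [31.70824611 -2.63578113  7.7       ]
ledge [662.38646826  35.37412276  15.        ] [648.01440411 -85.4273687   15.        ]
```

Run:
```python
from h import *
plan([600,-13.5,24],-1.688,n=3)
```

```text
at [591.5  -1.   63.8] yaw -1.673 F [-0.3 -0.9 -0.7] w 20.5 t 11.8
n 3 rows each turn [0.005, 0.005, -0.0]
  shift cm [1.32, 0.38, -0.34]
  shift cm [1.32, 0.38, -0.34]
  shift cm [1.33, 0.38, -0.34]
```

Call:
apply_moves([
  [[0.005,0.005,0],[1.3,0.4,-0.35],1.8],
  [[0.005,0.005,0],[1.3,0.4,-0.35],1.8],
  [[0.005,0.005,0],[1.2,0.4,-0.35],1.8],
  [[0,0,0],[0,0,0],1.8],
])

```text
t: 12.13
position: [598.2, -20.2, 23.5]
orientation: [0.044, -0.705, 0.046, 0.706]
ft_force: [-0.8, -0.6, -0.4]
grip_width: 20.2
```

Run:
```python
from h import *
plan([600,-13.5,18],-1.688,n=1)
c=cam("wrist"); save(c,"w15.png",(140,60,400,255),3)
```

```text
at [598.2 -20.2  23.5] yaw -1.697 F [-0.8 -0.6 -0.4] w 20.2 t 12.13
n 1 rows each turn [-0.009, 0.001, -0.003]
  shift cm [0.55, -0.69, -0.09]
```

View pics/w15.png

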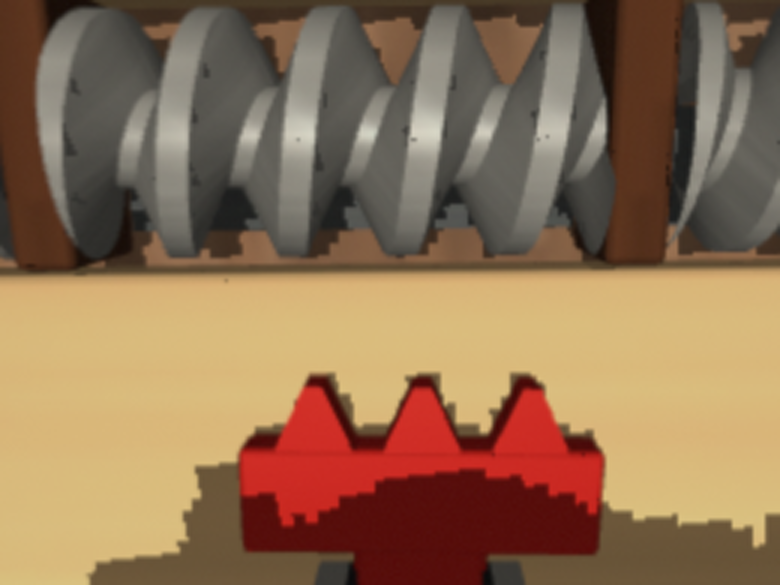

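```bash
cat >> h.py <<'E'
def rel(c,f,tip_mid,groove,p,dz=7.7,th=-0.118):
    a=f(*tip_mid,p[2]+dz); g=f(*groove,20); d=g-a
    ex=np.array([np.cos(th),np.sin(th)]); ey=np.array([-ex[1],ex[0]])
    print("leaf pt",a.round(1),"groove",g.round(1),"need along x",round(d[:2]@ex,1),"y",round(d[:2]@ey,1)); return d
E
python3 - <<'E'
from h import *
c=cam("wrist"); p,R,s=pose()
f=lambda x,y,z: on_z(c,140+x/3,60+y/3,z)
rel(c,f,(422,453),(346,258),p)
fl=f(241,452,p[2]+7.7); fr=f(603,455,p[2]+7.7);print(np.linalg.norm(fl-fr),np.arctan2(-(fl-fr)[0],(fl-fr)[1]))
L=f(48,266,30);Rr=f(637,263,30);print(np.linalg.norm(L-Rr),np.arctan2(-(L-Rr)[0],(L-Rr)[1]),(L+Rr)/2)
plan([600,-13.5,18],-1.688,n=1)
E
```

```text
leaf pt [629.5 -24.9  33.2] groove [659.3 -16.5  20. ] need along x 28.5 y 11.8
55.972650725991976 -0.13551726299551858
87.50434972243598 -0.12077023479366525 [659.19914913 -16.74292082  30.        ]
at [599.1 -19.7  25.5] yaw -1.697 F [ 0.5 -0.5 -0.7] w 20.1 t 12.23
n 1 rows each turn [-0.009, -0.001, -0.003]
  shift cm [0.75, -0.63, -0.01]
```

Call:
apply_moves([
  [[-0.01,0,0],[0,-0.6,-0.3],1.8],
  [[-0.005,0,0],[0.2,-0.55,-0.4],1.8],
  [[0,0,0],[0.2,0,0],1.8],
  [[0,0,0],[0,0,0],1.8],
])

```text
t: 12.57
position: [609.1, -9.9, 23.9]
orientation: [-0.039, 0.708, -0.041, -0.704]
ft_force: [-0.1, -0.0, -0.4]
grip_width: 20.4
```

Run:
```python
from h import *
plan([608,-8,18],-1.688,n=1)
c=cam("wrist"); save(c,"w16.png",(140,60,400,255),3)
```

```text
at [609.1  -9.9  23.9] yaw -1.683 F [-0.1 -0.  -0.4] w 20.4 t 12.57
n 1 rows each turn [0.005, -0.005, -0.003]
  shift cm [0.59, -0.18, 0.14]
```

View pics/w16.png

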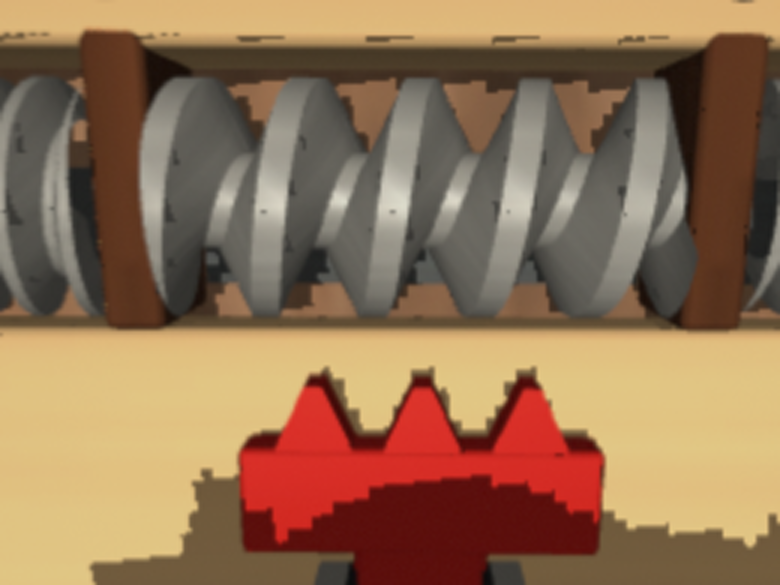

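Call:
apply_moves([
  [[0,0,0],[0.4,0.05,0],1.8],
  [[0,0,0],[0.4,0.05,0],1.8],
  [[0,0,0],[0,0,0],1.8],
])

```text
t: 12.87
position: [610.3, -10.4, 16.7]
orientation: [-0.038, 0.709, -0.041, -0.703]
ft_force: [0.2, 0.3, -0.0]
grip_width: 20.2
```

Run:
```python
from h import *
plan([608,-8,18],-1.688,n=1)
c=cam("wrist"); save(c,"w17.png",(140,60,400,255),3)
p,R,s=pose();f=lambda x,y,z: on_z(c,140+x/3,60+y/3,z)
```

```text
at [610.3 -10.4  16.7] yaw -1.682 F [ 0.2  0.3 -0. ] w 20.2 t 12.87
n 1 rows each turn [0.006, -0.008, -0.003]
  shift cm [-0.13, -0.21, 0.25]
```

View pics/w17.png

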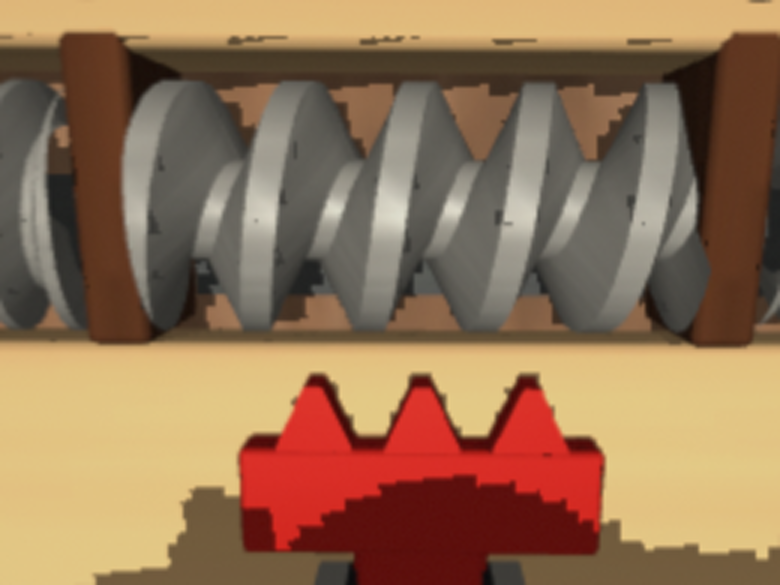

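Run:
```python
from h import *
c=cam("wrist"); p,R,s=pose();f=lambda x,y,z: on_z(c,140+x/3,60+y/3,z)
print(p)
print("leaf w",np.linalg.norm(f(241,452,25)-f(603,455,25)),"tooth",np.linalg.norm(f(316,380,25)-f(530,380,25))/2)
print("saddle",np.linalg.norm(f(120,340,30)-f(722,342,30)),"screw",np.linalg.norm(f(257,328,20)-f(590,328,20))/3)
rel(c,f,(422,453),(425,330),p)
```

```text
[610.01741292 -10.38615076  16.79835414]
leaf w 56.26108408702592 tooth 16.239949438234735
saddle 86.7875482765062 screw 17.184494661172074
leaf pt [640.9 -14.6  24.5] groove [659.3 -17.1  20. ] need along x 18.6 y -0.3
```

Call:
apply_moves([
  [[0.005,0,0],[0,0,-0.6],1.8],
  [[0,0,0],[0,0,-0.5],1.8],
  [[0,0,0],[0,0,0],1.8],
])

```text
t: 13.22
position: [621.4, -11.8, 16.8]
orientation: [-0.04, 0.708, -0.043, -0.704]
ft_force: [0.4, 0.5, 0.2]
grip_width: 20.2
```

Run:
```python
from h import *
plan([626,-12,18],-1.688,n=1)
c=cam("wrist"); save(c,"w18.png",(140,60,400,255),3)
```

```text
at [621.4 -11.8  16.8] yaw -1.688 F [0.4 0.5 0.2] w 20.2 t 13.22
n 1 rows each turn [0.0, -0.006, -0.003]
  shift cm [-0.11, -0.03, -0.46]
```

View pics/w18.png

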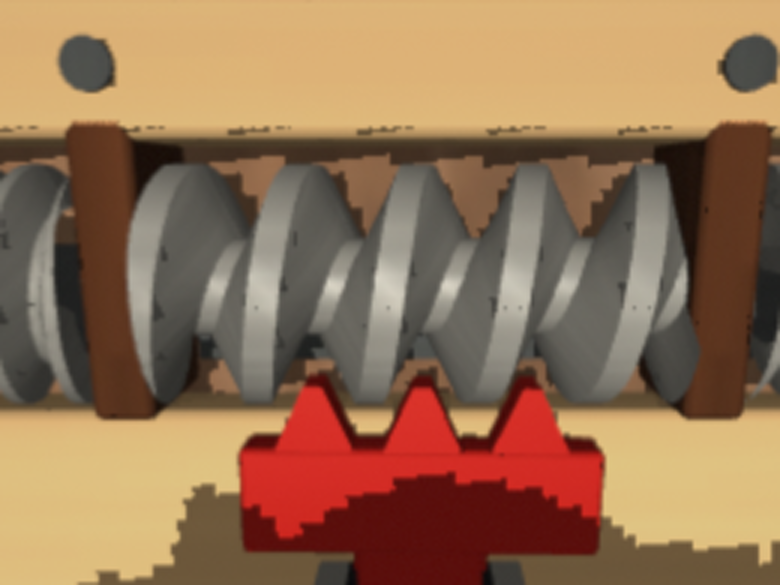

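Call:
apply_moves([
  [[0,0,0],[0,0,-0.4],1.8],
  [[0,0,0],[0,0,-0.3],1.8],
  [[0,0,0],[0,0,0],1.8],
])

```text
t: 13.52
position: [628.0, -12.5, 16.6]
orientation: [-0.04, 0.707, -0.042, -0.704]
ft_force: [-1.3, 0.3, 1.6]
grip_width: 20.1
```

Run:
```python
from h import *
plan([632,-12,18],-1.688,n=1)
c=cam("wrist"); save(c,"w19.png",(140,60,400,255),3)
```

```text
at [628.  -12.5  16.6] yaw -1.688 F [-1.3  0.3  1.6] w 20.1 t 13.52
n 1 rows each turn [0.0, -0.004, -0.003]
  shift cm [-0.14, -0.09, -0.39]
```

View pics/w19.png

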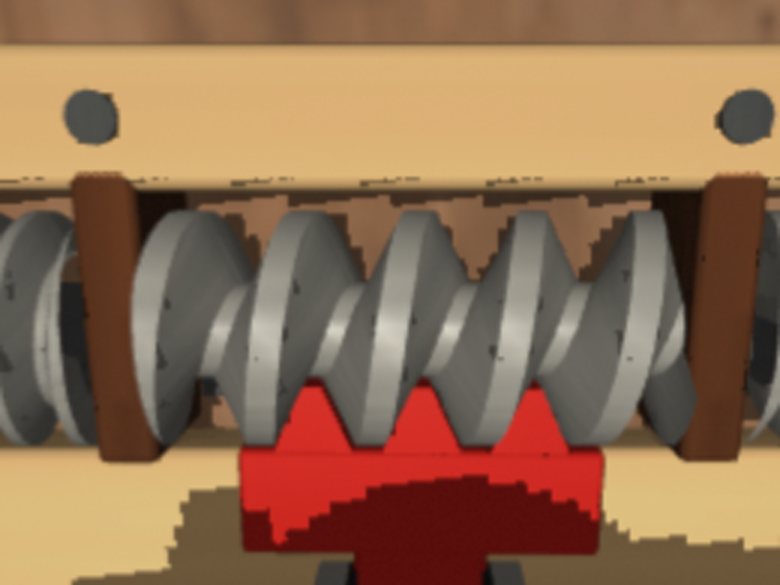

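Call:
apply_moves([
  [[0,0,0],[0,0,-0.2],1.8],
  [[0,0,0],[0,0,-0.2],1.8],
  [[0,0,0],[0,0,-0.2],1.8],
])

```text
t: 13.82
position: [628.1, -12.5, 16.6]
orientation: [0.04, -0.703, 0.042, 0.709]
ft_force: [-7.6, 0.3, 6.3]
grip_width: 20.3
```

Run:
```python
from h import *
plan([632,-12,18],-1.688,n=1)
c=cam("wrist"); save(c,"w20.png",(140,60,400,255),3)
```

```text
at [628.1 -12.5  16.6] yaw -1.687 F [-7.6  0.3  6.3] w 20.3 t 13.82
n 1 rows each turn [0.001, 0.008, -0.003]
  shift cm [-0.14, -0.09, -0.38]
```

View pics/w20.png

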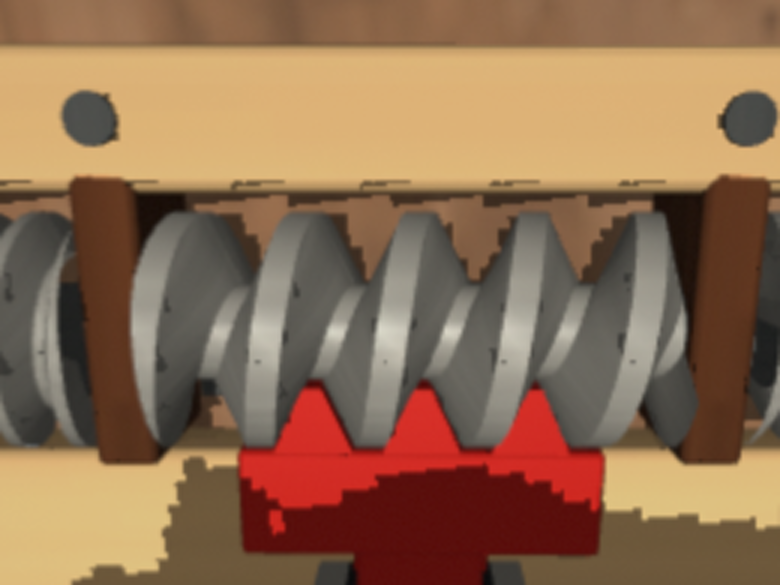

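Call:
apply_moves([
  [[0,0.005,0],[0,0,0],3],
  [[0,0,0],[0,0,0],4],
  [[0,0,0],[0,0,0],4],
  [[0,0,0],[-1,0,0],4],
  [[0,0,0],[-2,0,1],4],
  [[0,0,0],[-3,0,2],4],
  [[0,0,0],[-3,0,2],4],
  [[0,0,0],[0,0,0],4],
])

```text
t: 14.53
position: [578.3, -6.6, 110.1]
orientation: [0.04, -0.705, 0.042, 0.707]
ft_force: [1.5, -0.9, -0.2]
grip_width: 40.0
```

Run:
```python
from h import *
plan([451,86,110],-1.86)
c=cam("wrist"); save(c,"w21.png")
c=cam("top"); save(c,"t3.png",(140,120,440,300),2.6)
```

```text
at [578.3  -6.6 110.1] yaw -1.687 F [ 1.5 -0.9 -0.2] w 40.0 t 14.53
n 5 rows each turn [0.035, 0.001, -0.001]
  shift cm [0.01, -1.54, 2.74]
  shift cm [0.01, -1.45, 2.8]
  shift cm [0.0, -1.35, 2.84]
  shift cm [0.0, -1.25, 2.89]
  shift cm [0.0, -1.15, 2.93]
```

View pics/w21.png

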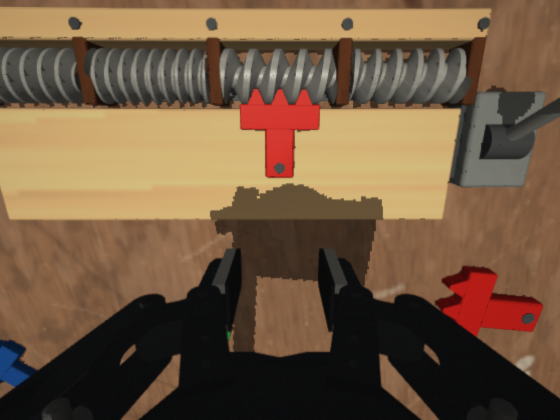

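View pics/t3.png

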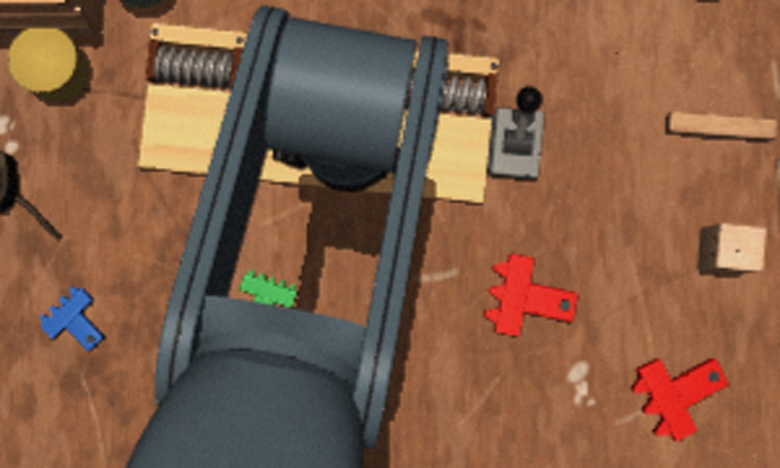

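Run:
```python
from h import *
plan([400,101,110],-1.86)
```

```text
at [579.   -6.9 106.5] yaw -1.688 F [-0.   0.1 -0.8] w 40.2 t 14.63
n 6 rows each turn [0.029, 0.001, -0.001]
  shift cm [-0.05, -1.44, 3.17]
  shift cm [-0.05, -1.35, 3.21]
  shift cm [-0.05, -1.25, 3.25]
  shift cm [-0.05, -1.16, 3.28]
  shift cm [-0.05, -1.07, 3.32]
  shift cm [-0.06, -0.97, 3.35]
```

Call:
apply_moves([
  [[0.03,0,0],[-0.1,-1.45,3.2],4],
  [[0.03,0,0],[-0.1,-1.35,3.2],4],
  [[0.03,0,0],[-0.1,-1.25,3.25],4],
  [[0.03,0,0],[-0.1,-1.15,3.3],4],
  [[0.03,0,0],[-0.1,-1.05,3.3],4],
  [[0.03,0,0],[-0.1,-1,3.35],4],
  [[0,0,0],[0,0,0],4],
  [[0,0,0],[0,0,0],4],
])

```text
t: 15.3
position: [395.8, 104.1, 105.7]
orientation: [0.108, -0.695, 0.111, 0.702]
ft_force: [0.4, -0.3, -0.2]
grip_width: 40.0
```

Run:
```python
from h import *
plan([400,101,110],-1.86)
c=cam("wrist"); save(c,"w22.png")
```

```text
at [395.8 104.1 105.7] yaw -1.881 F [ 0.4 -0.3 -0.2] w 40.0 t 15.3
n 1 rows each turn [-0.021, 0.009, -0.005]
  shift cm [-0.43, 0.17, -0.49]
```

View pics/w22.png

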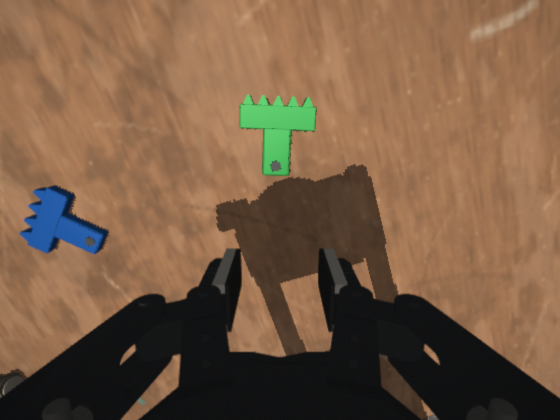

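Run:
```python
from h import *
c=cam("wrist"); save(c,"w22a.png",(230,85,330,185),7);save(c,"w22b.png",(10,175,120,265),6)
```

```text
(no output)
```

View pics/w22a.png

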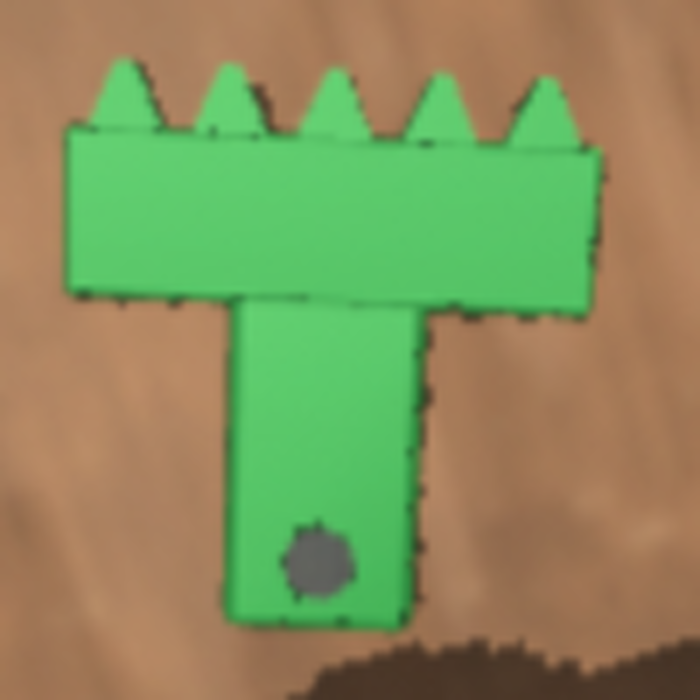

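View pics/w22b.png

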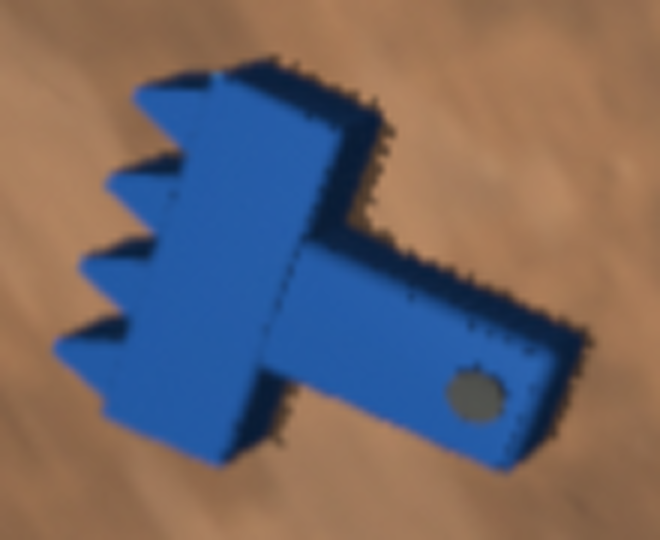

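Run:
```python
from h import *
c=cam("wrist")
P=dict(hrl=(227,625),hrr=(408,628),br=(590,316),fr=(600,150),bl=(70,293),fl=(68,127))
P={k:(230+x/7,85+y/7) for k,(x,y) in P.items()}
t,th=fit(c,P,10)
plan([*t,20],th-np.pi/2,n=4)
```

```text
grip [442.   90.6] theta -0.35 a -1.921 scale 0.975 res 1.0
at [397.3 103.3 105.8] yaw -1.883 F [ 0.9 -0.8 -0.3] w 39.8 t 15.45
n 4 rows each turn [0.01, 0.002, -0.001]
  shift cm [2.14, -0.05, -1.18]
  shift cm [2.14, -0.06, -1.18]
  shift cm [2.14, -0.07, -1.17]
  shift cm [2.14, -0.08, -1.16]
```

Call:
apply_moves([
  [[0.01,0,0],[2.1,-0.05,-1.2],4],
  [[0.01,0,0],[2.1,-0.05,-1.2],4],
  [[0.01,0,0],[2.1,-0.05,-1.15],4],
  [[0.01,0,0],[2.1,-0.05,-1.1],4],
  [[0,0,0],[0,0,0],4],
  [[0,0,0],[0,0,0],4],
])

```text
t: 15.95
position: [453.9, 85.3, 18.4]
orientation: [0.125, -0.696, 0.127, 0.696]
ft_force: [-0.3, -0.7, -0.4]
grip_width: 40.2
```

Run:
```python
from h import *
plan([442,90.6,3],-1.921,n=2)
c=cam("wrist"); save(c,"w23.png")
```

```text
at [453.9  85.3  18.4] yaw -1.928 F [-0.3 -0.7 -0.4] w 40.2 t 15.95
n 2 rows each turn [-0.004, -0.0, -0.002]
  shift cm [0.77, -0.04, 0.65]
  shift cm [0.77, -0.04, 0.65]
```

View pics/w23.png

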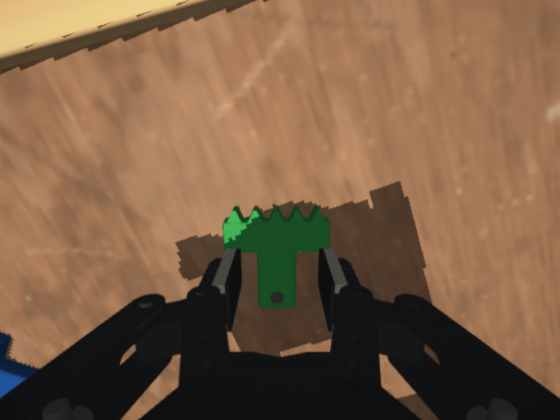

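Call:
apply_moves([
  [[0,0,0],[0,-0.1,0.9],4],
  [[0,0,0],[0.6,-0.05,0.2],4],
  [[0,0,0],[0.5,0,0],4],
  [[0,0,0],[0,0,0],4],
])

```text
t: 16.33
position: [443.8, 91.0, 9.9]
orientation: [-0.125, 0.697, -0.127, -0.694]
ft_force: [-0.6, -1.5, -0.0]
grip_width: 40.0
```

Run:
```python
from h import *
plan([442,90.6,2],-1.921,n=1)
c=cam("wrist"); save(c,"w24.png",(180,150,380,320),4)
```

```text
at [443.8  91.    9.9] yaw -1.928 F [-0.6 -1.5 -0. ] w 40.0 t 16.33
n 1 rows each turn [-0.007, -0.004, -0.002]
  shift cm [0.79, 0.1, 0.16]
```

View pics/w24.png

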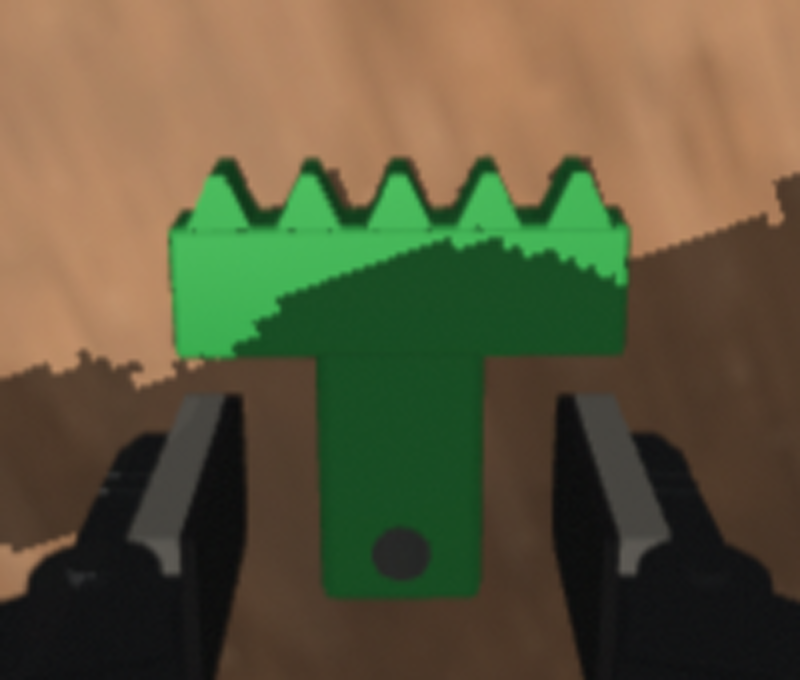

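Well placed. I'll lower and close.

Call:
apply_moves([
  [[0,0,0],[0.5,0,0.05],3.5],
  [[0,0,0],[0.3,0,0],3],
  [[0,0,0],[0,0,0],1.8],
  [[0,0,0],[0,0,0],1.8],
  [[0,0,0],[0,0,0],1.8],
  [[0,0,0],[0,0,0],1.8],
], squeeze=50)

```text
t: 16.88
position: [444.2, 91.6, 2.9]
orientation: [-0.124, 0.698, -0.126, -0.693]
ft_force: [-0.4, -0.3, 0.9]
grip_width: 20.3
```

Run:
```python
from h import *
plan([442,90.6,2],-1.921,n=1)
```

```text
at [444.2  91.6   2.9] yaw -1.927 F [-0.4 -0.3  0.9] w 20.3 t 16.88
n 1 rows each turn [-0.006, -0.007, -0.001]
  shift cm [0.09, 0.17, 0.17]
```

Call:
apply_moves([
  [[0,0,0],[-1.5,0,0],1.8],
  [[0,0,0],[-2.5,0,0],1.8],
  [[0,0,0],[-2.5,0,0],1.8],
  [[0,0,0],[0,0,0],1.8],
])

```text
t: 17.22
position: [441.9, 91.7, 68.1]
orientation: [-0.124, 0.696, -0.126, -0.696]
ft_force: [1.7, -0.0, 0.0]
grip_width: 20.0
```

Run:
```python
from h import *
plan([606,167.5,60],-1.688)
```

```text
at [441.9  91.7  68.1] yaw -1.927 F [ 1.7 -0.   0. ] w 20.0 t 17.22
n 5 rows each turn [-0.048, -0.0, -0.001]
  shift cm [0.16, -2.57, -2.55]
  shift cm [0.16, -2.44, -2.67]
  shift cm [0.16, -2.31, -2.78]
  shift cm [0.16, -2.18, -2.89]
  shift cm [0.16, -2.03, -2.99]
```

Call:
apply_moves([
  [[-0.048,0,0],[0.1,-2.55,-2.5],1.8],
  [[-0.048,0,0],[0.1,-2.4,-2.6],1.8],
  [[-0.048,0,0],[0.1,-2.3,-2.75],1.8],
  [[-0.048,0,0],[0.1,-2.2,-2.85],1.8],
  [[-0.048,0,0],[0.1,-2,-2.6],1.8],
  [[0,0,0],[0,0,0],1.8],
  [[0,0,0],[0,0,0],1.8],
])

```text
t: 17.8
position: [602.0, 171.5, 57.4]
orientation: [0.037, -0.704, 0.039, 0.708]
ft_force: [-0.7, -0.3, -0.7]
grip_width: 20.6
```

Run:
```python
from h import *
plan([606,167.5,30],-1.688)
c=cam("wrist"); save(c,"w25.png")
```

```text
at [602.  171.5  57.4] yaw -1.678 F [-0.7 -0.3 -0.7] w 20.6 t 17.8
n 1 rows each turn [0.01, 0.005, -0.004]
  shift cm [2.74, 0.35, -0.46]
```

View pics/w25.png

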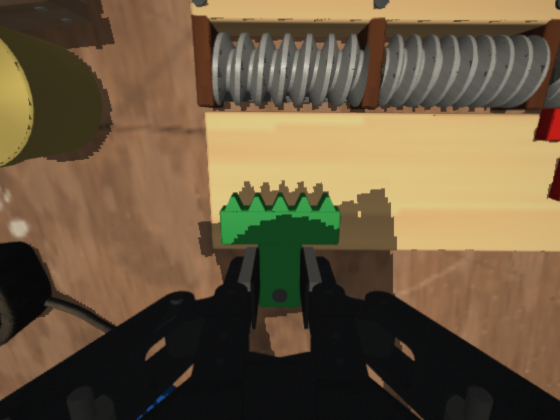

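Call:
apply_moves([
  [[0.005,0,0],[1.2,0.2,-0.2],1.8],
  [[0.005,0,0],[1.2,0.15,-0.2],1.8],
  [[0,0,0],[0.9,0,0],1.8],
  [[0,0,0],[0,0,0],1.8],
])

```text
t: 18.18
position: [601.5, 165.3, 20.1]
orientation: [0.041, -0.703, 0.044, 0.709]
ft_force: [-1.3, -0.5, -1.8]
grip_width: 20.1
```

Run:
```python
from h import *
plan([606,167.5,18],-1.688)
c=cam("wrist"); save(c,"w26.png",(140,60,400,255),3)
```

```text
at [601.5 165.3  20.1] yaw -1.691 F [-1.3 -0.5 -1.8] w 20.1 t 18.18
n 1 rows each turn [-0.003, 0.008, -0.005]
  shift cm [0.2, -0.27, -0.43]
```

View pics/w26.png

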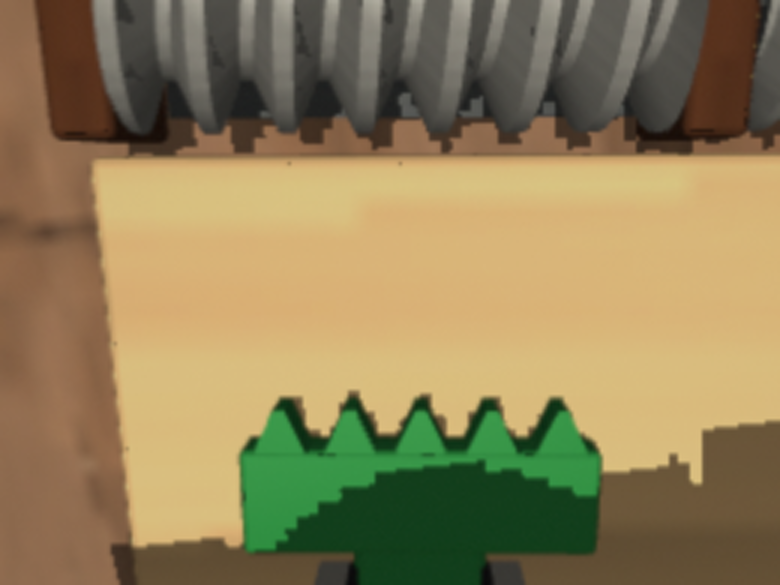

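Run:
```python
from h import *
c=cam("wrist"); p,R,s=pose();f=lambda x,y,z: on_z(c,140+x/3,60+y/3,z)
print(p); rel(c,f,(420,455),(402,133),p)
fl=f(241,455,p[2]+7.7); fr=f(601,456,p[2]+7.7);print(np.arctan2(-(fl-fr)[0],(fl-fr)[1]))
L=f(83,135,30);Rr=f(718,135,30);print(np.arctan2(-(L-Rr)[0],(L-Rr)[1]))
```

```text
[602.57397609 165.56112539  21.75722791]
leaf pt [632.8 161.1  29.5] groove [680.  158.1  20. ] need along x 47.3 y 2.6
-0.12447461566062436
-0.11957675497705662
```

Call:
apply_moves([
  [[-0.005,0,0],[0.1,-0.15,-0.9],1.8],
  [[0,0,0],[0.2,-0.1,-0.9],1.8],
  [[0,0,0],[0.1,0,-0.7],1.8],
  [[0,0,0],[0,0,0],1.8],
])

```text
t: 18.62
position: [631.3, 164.9, 19.2]
orientation: [0.04, -0.705, 0.042, 0.707]
ft_force: [0.0, -0.1, -1.6]
grip_width: 20.1
```

Run:
```python
from h import *
plan([636,163.5,17],-1.688)
c=cam("wrist"); save(c,"w27.png",(140,60,400,255),3)
```

```text
at [631.3 164.9  19.2] yaw -1.686 F [ 0.  -0.1 -1.6] w 20.1 t 18.62
n 1 rows each turn [0.002, 0.003, -0.003]
  shift cm [0.22, 0.08, -0.48]
```

View pics/w27.png

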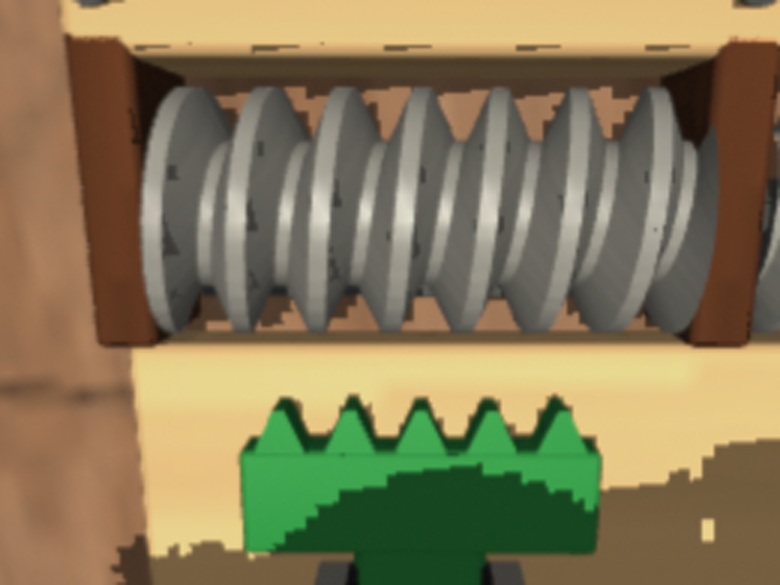

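Call:
apply_moves([
  [[0,0,0],[0.2,0.1,-0.5],1.8],
  [[0,0,0],[0.1,0,-0.4],1.8],
  [[0,0,0],[0,0,0],1.8],
])

```text
t: 18.92
position: [638.3, 163.8, 18.6]
orientation: [0.04, -0.703, 0.041, 0.708]
ft_force: [0.3, -0.4, -1.4]
grip_width: 20.2
```

Run:
```python
from h import *
plan([648,162.5,17],-1.688)
c=cam("wrist"); save(c,"w28.png",(140,60,400,255),3)
```

```text
at [638.3 163.8  18.6] yaw -1.686 F [ 0.3 -0.4 -1.4] w 20.2 t 18.92
n 1 rows each turn [0.002, 0.007, -0.003]
  shift cm [0.15, 0.01, -0.98]
```

View pics/w28.png

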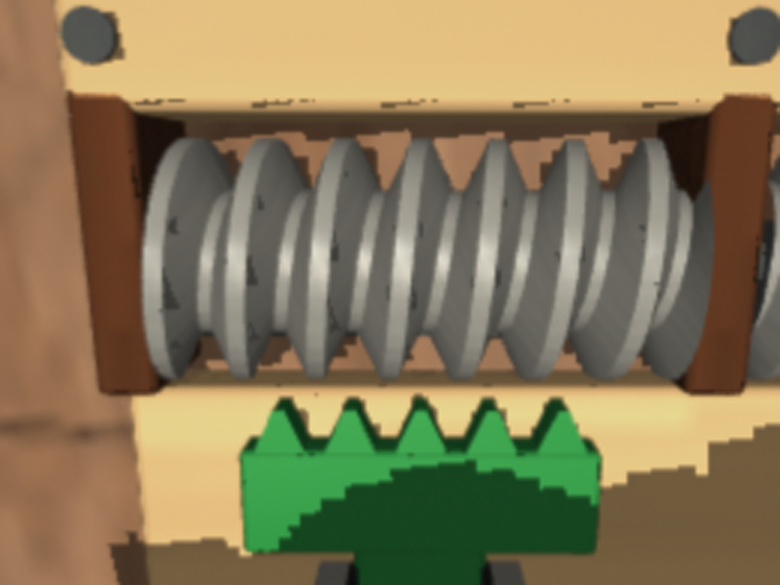

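Call:
apply_moves([
  [[0,0,0],[0.15,0.1,-0.4],1.8],
  [[0,0,0],[0,0.05,-0.3],1.8],
  [[0,0,0],[0,0,0],1.8],
])

```text
t: 19.22
position: [644.0, 162.4, 18.6]
orientation: [0.04, -0.703, 0.041, 0.709]
ft_force: [0.0, 0.1, -0.2]
grip_width: 20.1
```

Run:
```python
from h import *
plan([648,162.5,17],-1.688)
c=cam("wrist"); save(c,"w29.png",(140,60,400,255),3)
```

```text
at [644.  162.4  18.6] yaw -1.685 F [ 0.   0.1 -0.2] w 20.1 t 19.22
n 1 rows each turn [0.003, 0.009, -0.002]
  shift cm [0.16, -0.06, -0.39]
```

View pics/w29.png

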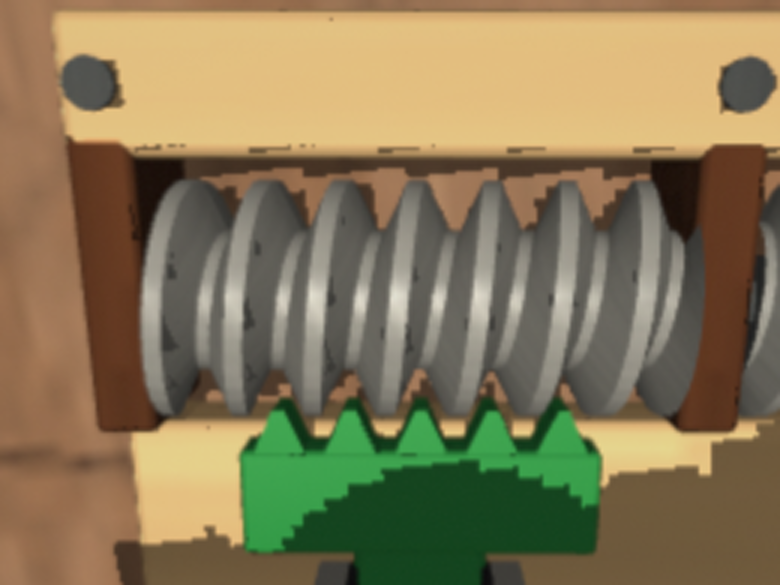

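Call:
apply_moves([
  [[0,0,0],[0.15,0,-0.3],1.8],
  [[0,0,0],[0,0,-0.3],1.8],
  [[0,0,0],[0,0,-0.2],1.8],
])

```text
t: 19.52
position: [648.5, 162.0, 18.5]
orientation: [0.04, -0.7, 0.041, 0.711]
ft_force: [0.7, -0.2, -0.0]
grip_width: 20.4
```

Run:
```python
from h import *
plan([648,162.5,17],-1.688)
c=cam("wrist"); save(c,"w30.png",(140,60,400,255),3)
```

```text
at [648.5 162.   18.5] yaw -1.684 F [ 0.7 -0.2 -0. ] w 20.4 t 19.52
n 1 rows each turn [0.004, 0.015, -0.003]
  shift cm [0.15, -0.04, 0.06]
```

View pics/w30.png

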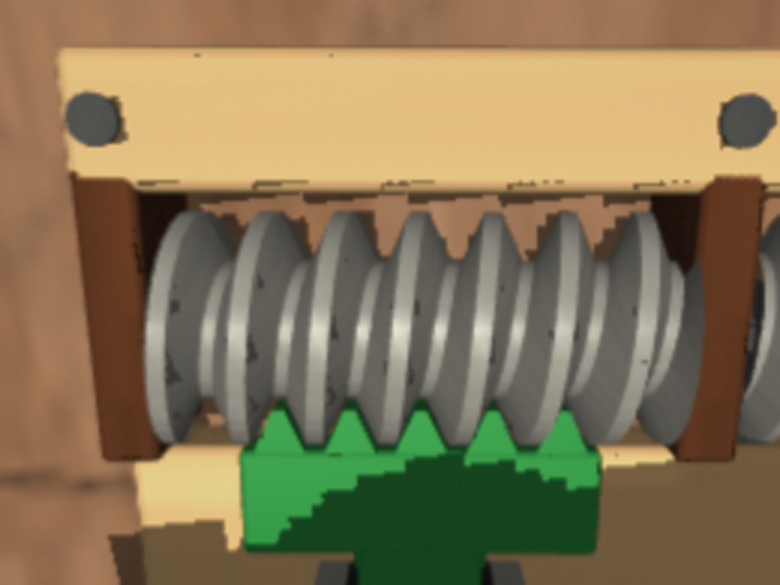

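Call:
apply_moves([
  [[0,0.01,0],[0.05,0,-0.2],1.8],
  [[0,0,0],[0.05,0,-0.2],1.8],
  [[0,0,0],[0,0,-0.2],1.8],
  [[0,0,0],[0,0,-0.1],1.8],
])

```text
t: 19.9
position: [649.2, 162.0, 18.2]
orientation: [0.039, -0.7, 0.041, 0.712]
ft_force: [-2.7, 0.4, 4.5]
grip_width: 20.1
```

Run:
```python
from h import *
plan([648,162.5,17],-1.688)
c=cam("wrist"); save(c,"w31.png",(140,60,400,255),3)
```

```text
at [649.2 162.   18.2] yaw -1.684 F [-2.7  0.4  4.5] w 20.1 t 19.9
n 1 rows each turn [0.004, 0.018, -0.004]
  shift cm [0.12, -0.04, 0.12]
```

View pics/w31.png

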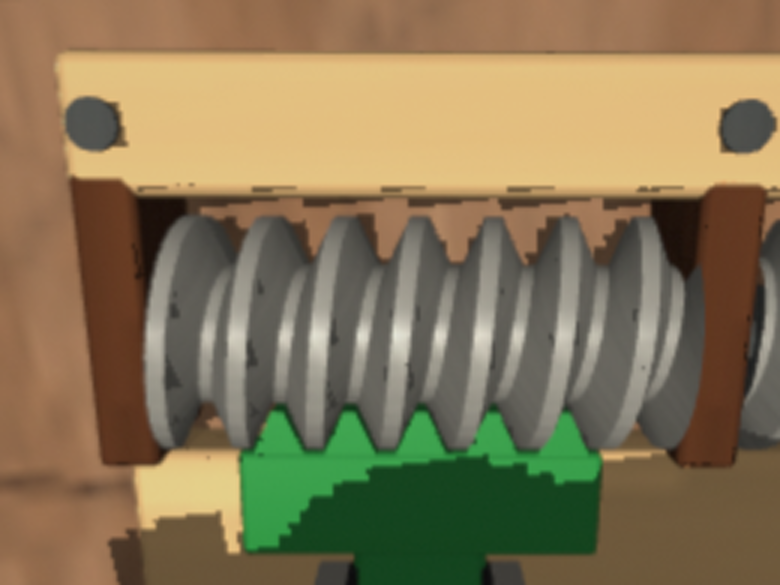

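Call:
apply_moves([
  [[0,0,0],[0,0,0],3],
  [[0,0,0],[0,0,0],4],
  [[0,0,0],[0,0,0],4],
  [[0,0.018,0],[-1,0,0],4],
  [[0,0,0],[-2,0,1],4],
  [[0,0,0],[-3,0,2],4],
  [[0,0,0],[-3,0,2],4],
  [[0,0,0],[0,0,0],4],
])

```text
t: 20.62
position: [598.7, 166.8, 107.9]
orientation: [-0.039, 0.707, -0.042, -0.705]
ft_force: [0.6, 0.6, -0.1]
grip_width: 40.1
```

Run:
```python
from h import *
c=cam("wrist"); save(c,"w32.png")
c=cam("top"); save(c,"t4.png",(140,120,440,300),2.6)
for b in manip.boxes_of("top","leaf_a_grip"): print(b["rect"],b["confidence"], on_z(c,b["rect"][0],b["rect"][1],10))
```

```text
[344.2, 164.3, 10.4, 21.3] 0.73 [ 641.84707252 -193.46694245   10.        ]
```

View pics/w32.png

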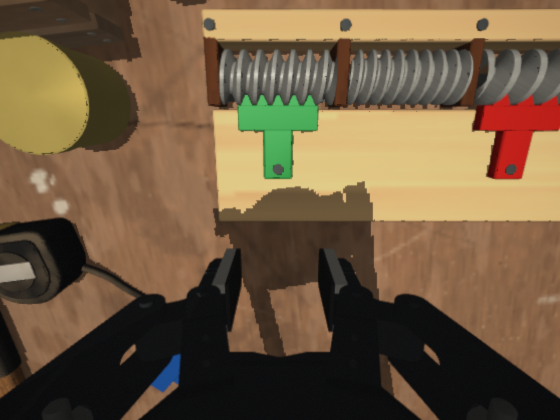

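View pics/t4.png

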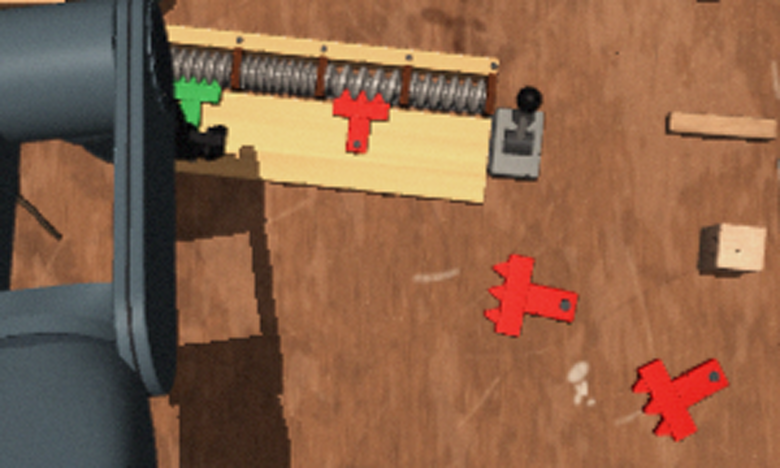

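Run:
```python
from h import *
plan([400,248,108],-0.75)
```

```text
at [599.  165.8 102.7] yaw -1.686 F [-0.3 -0.4 -0.4] w 40.3 t 20.77
n 8 rows each turn [-0.117, 0.001, -0.001]
  shift cm [-0.07, -0.73, 2.59]
  shift cm [-0.07, -1.03, 2.49]
  shift cm [-0.07, -1.31, 2.35]
  shift cm [-0.07, -1.58, 2.18]
  shift cm [-0.07, -1.82, 1.98]
  shift cm [-0.07, -2.04, 1.75]
  shift cm [-0.07, -2.23, 1.5]
  shift cm [-0.07, -2.39, 1.23]
```

Call:
apply_moves([
  [[-0.117,0,0],[-0.1,-0.7,2.6],4],
  [[-0.117,0,0],[-0.1,-1,2.5],4],
  [[-0.117,0,0],[-0.1,-1.3,2.35],4],
  [[-0.117,0,0],[-0.1,-1.6,2.2],4],
  [[-0.117,0,0],[-0.1,-1.8,2],4],
  [[-0.117,0,0],[-0.1,-2,1.75],4],
  [[-0.117,0,0],[-0.1,-2.2,1.5],4],
  [[-0.117,0,0],[-0.1,-2.4,1.2],4],
  [[0,0,0],[0,0,0],4],
  [[0,0,0],[0,0,0],4],
])

```text
t: 21.6
position: [391.7, 242.8, 98.2]
orientation: [-0.296, -0.636, -0.293, 0.649]
ft_force: [0.1, -1.2, 0.7]
grip_width: 40.0
```

Run:
```python
from h import *
plan([400,248,108],-0.75)
c=cam("wrist"); save(c,"w33.png")
```

```text
at [391.7 242.8  98.2] yaw -0.71 F [ 0.1 -1.2  0.7] w 40.0 t 21.6
n 1 rows each turn [0.04, 0.018, 0.003]
  shift cm [-1.0, 0.29, -0.92]
```

View pics/w33.png

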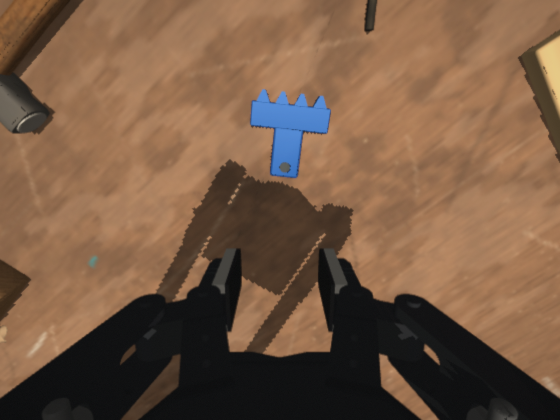

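Run:
```python
from h import *
c=cam("wrist"); save(c,"w33a.png",(240,85,340,185),7)
```

```text
(no output)
```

View pics/w33a.png

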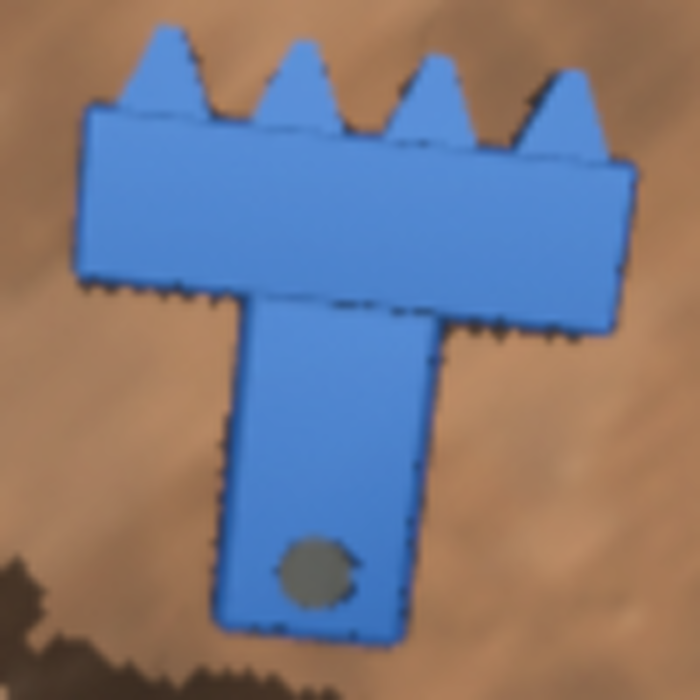

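Run:
```python
from h import *
c=cam("wrist")
P=dict(hrl=(215,630),hrr=(405,643),br=(613,333),fr=(636,166),bl=(75,278),fl=(90,106))
P={k:(240+x/7,85+y/7) for k,(x,y) in P.items()}
t,th=fit(c,P,10)
plan([*t,20],th-np.pi/2,n=4)
```

```text
grip [427.  274.3] theta 0.76 a -0.811 scale 0.975 res 1.2
at [393.  242.4  98.4] yaw -0.713 F [-0.7 -0.   0. ] w 40.0 t 21.75
n 4 rows each turn [0.025, 0.005, 0.001]
  shift cm [1.94, 0.13, -1.19]
  shift cm [1.94, 0.1, -1.19]
  shift cm [1.95, 0.07, -1.18]
  shift cm [1.95, 0.04, -1.17]
```

Call:
apply_moves([
  [[0.025,0.005,0],[1.9,0.1,-1],4],
  [[0.025,0.005,0],[1.9,0.1,-1],4],
  [[0.025,0,0],[1.9,0.1,-1],4],
  [[0.02,0,0],[1.8,0,-0.8],4],
  [[0,0,0],[0,0,0],4],
  [[0,0,0],[0,0,0],4],
])

```text
t: 22.25
position: [431.5, 266.8, 20.1]
orientation: [-0.259, -0.658, -0.257, 0.659]
ft_force: [0.2, 0.2, -0.3]
grip_width: 40.1
```

Run:
```python
from h import *
plan([428,275.3,3],-0.811,n=2)
c=cam("wrist"); save(c,"w34.png",(180,150,380,320),4)
```

```text
at [431.5 266.8  20.1] yaw -0.824 F [ 0.2  0.2 -0.3] w 40.1 t 22.25
n 2 rows each turn [-0.007, 0.001, -0.001]
  shift cm [0.85, -0.43, -0.16]
  shift cm [0.85, -0.43, -0.16]
```

View pics/w34.png

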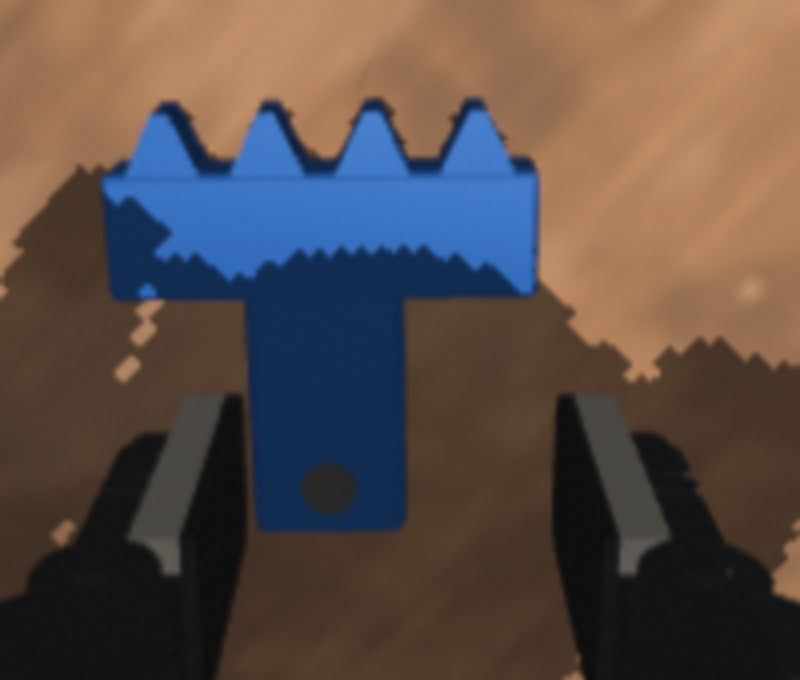

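Call:
apply_moves([
  [[0,0,0],[0,-0.5,-0.2],4],
  [[0,0,0],[0.6,-0.5,-0.2],4],
  [[0,0,0],[0.4,0,0],4],
  [[0,0,0],[0,0,0],4],
])

```text
t: 22.63
position: [429.0, 277.2, 12.4]
orientation: [0.258, 0.66, 0.256, -0.657]
ft_force: [-1.0, 0.2, 0.2]
grip_width: 40.2
```

Run:
```python
from h import *
plan([428,275.3,3],-0.811,n=1)
c=cam("wrist"); save(c,"w35.png",(180,150,380,320),4)
```

```text
at [429.  277.2  12.4] yaw -0.826 F [-1.   0.2  0.2] w 40.2 t 22.63
n 1 rows each turn [-0.015, -0.003, -0.004]
  shift cm [0.94, 0.07, 0.2]
```

View pics/w35.png

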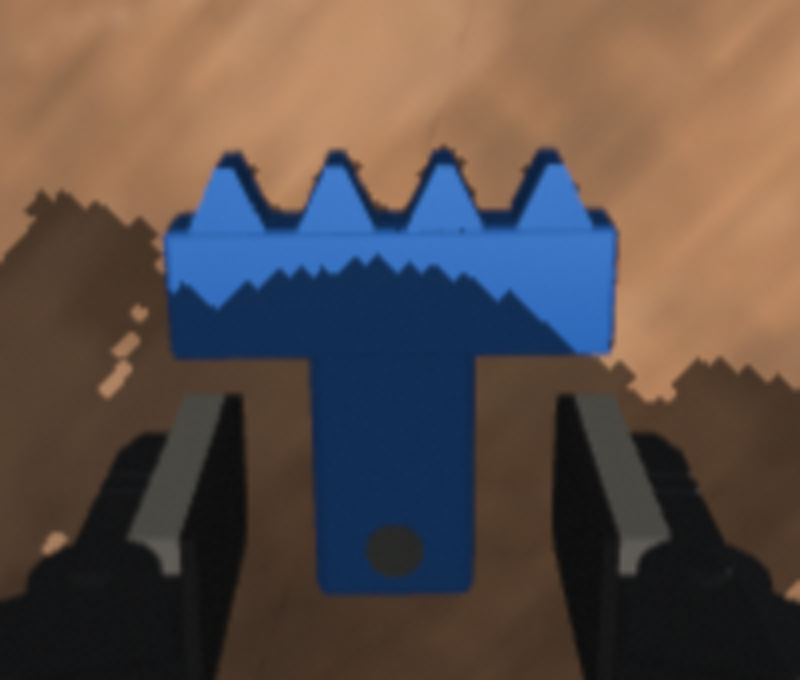

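Call:
apply_moves([
  [[-0.01,0,0],[0.5,-0.1,0.1],3.5],
  [[0,0,0],[0.45,0,0.1],3],
  [[0,0,0],[0,0,0],1.8],
  [[0,0,0],[0,0,0],1.8],
  [[0,0,0],[0,0,0],1.8],
  [[0,0,0],[0,0,0],1.8],
], squeeze=50)

```text
t: 23.18
position: [427.1, 276.9, 3.6]
orientation: [0.262, 0.659, 0.26, -0.655]
ft_force: [-0.7, 0.6, 0.1]
grip_width: 20.6
```

Run:
```python
from h import *
plan([428,275.3,3],-0.811,n=1)
```

```text
at [427.1 276.9   3.6] yaw -0.814 F [-0.7  0.6  0.1] w 20.6 t 23.18
n 1 rows each turn [-0.003, -0.005, -0.005]
  shift cm [0.06, 0.18, 0.04]
```

Call:
apply_moves([
  [[0,0,0],[-1.5,0,0],1.8],
  [[0,0,0],[-2.5,0,0],1.8],
  [[0,0,0],[-2.5,0,0],1.8],
  [[0,0,0],[-1,0,0],1.8],
  [[0,0,0],[0,0,0],1.8],
])

```text
t: 23.6
position: [424.5, 275.8, 79.3]
orientation: [-0.262, -0.657, -0.26, 0.657]
ft_force: [0.3, 0.5, 0.4]
grip_width: 20.3
```

Run:
```python
from h import *
plan([560,-93,78],-1.688)
c=cam("wrist"); save(c,"w36.png",(180,150,380,320),4)
```

```text
at [424.5 275.8  79.3] yaw -0.814 F [0.3 0.5 0.4] w 20.3 t 23.6
n 11 rows each turn [0.079, 0.0, -0.0]
  shift cm [0.02, 3.28, 1.41]
  shift cm [0.02, 3.38, 1.14]
  shift cm [0.02, 3.46, 0.87]
  shift cm [0.02, 3.52, 0.59]
  shift cm [0.02, 3.56, 0.31]
  shift cm [0.02, 3.57, 0.03]
  shift cm [0.02, 3.56, -0.26]
  shift cm [0.01, 3.53, -0.54]
  shift cm [0.01, 3.48, -0.82]
  shift cm [0.01, 3.4, -1.09]
  shift cm [0.01, 3.3, -1.36]
```

View pics/w36.png

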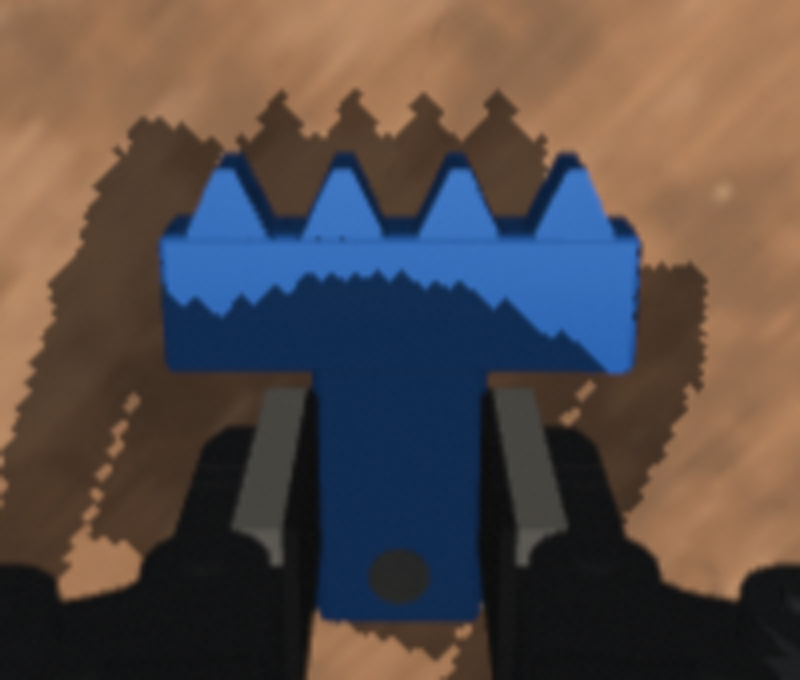

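Call:
apply_moves([
  [[0.079,0,0],[0,3.3,1.4],1.8],
  [[0.079,0,0],[0,3.4,1.15],1.8],
  [[0.079,0,0],[0,3.45,0.85],1.8],
  [[0.079,0,0],[0,3.5,0.6],1.8],
  [[0.079,0,0],[0,3.55,0.3],1.8],
  [[0.079,0,0],[0,3.55,0],1.8],
  [[0.079,0,0],[0,3.55,-0.25],1.8],
  [[0.079,0,0],[0,3.5,-0.55],1.8],
  [[0.079,0,0],[0,3.45,-0.8],1.8],
  [[0,0,0],[0,0,0],1.8],
])

```text
t: 24.48
position: [531.5, -36.7, 67.5]
orientation: [-0.007, -0.703, -0.006, 0.711]
ft_force: [1.0, 0.4, -0.5]
grip_width: 20.1
```

Run:
```python
from h import *
plan([565,-94,60],-1.688)
```

```text
at [531.5 -36.7  67.5] yaw -1.552 F [ 1.   0.4 -0.5] w 20.1 t 24.48
n 2 rows each turn [0.068, 0.006, -0.001]
  shift cm [0.36, 2.89, -1.63]
  shift cm [0.37, 2.78, -1.82]
```

Call:
apply_moves([
  [[0.065,0.005,0],[0.2,2.8,-1.6],1.8],
  [[0.065,0.005,0],[0.2,2.6,-1.7],1.8],
  [[0,0,0],[0,0,0],1.8],
  [[0,0,0],[0,0,0],1.8],
])

```text
t: 24.82
position: [561.4, -94.8, 56.8]
orientation: [0.043, -0.702, 0.042, 0.709]
ft_force: [-0.9, -0.2, -1.2]
grip_width: 20.3
```

Run:
```python
from h import *
plan([575,-95,30],-1.688)
c=cam("wrist"); save(c,"w37.png")
```

```text
at [561.4 -94.8  56.8] yaw -1.692 F [-0.9 -0.2 -1.2] w 20.3 t 24.82
n 1 rows each turn [-0.004, 0.01, 0.0]
  shift cm [2.67, -0.15, -1.38]
```

View pics/w37.png

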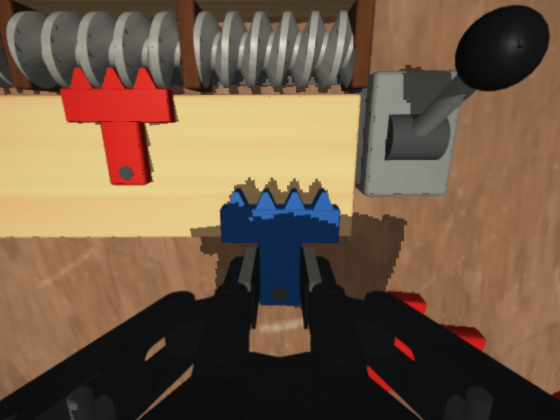

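Call:
apply_moves([
  [[0,0.005,0],[1.2,0,-0.6],1.8],
  [[0,0.005,0],[1.1,0,-0.6],1.8],
  [[0,0,0],[0.9,0,0],1.8],
  [[0,0,0],[0,0,0],1.8],
])

```text
t: 25.2
position: [570.8, -92.2, 21.2]
orientation: [0.041, -0.705, 0.04, 0.707]
ft_force: [-0.5, -0.5, -0.9]
grip_width: 20.0
```

Run:
```python
from h import *
plan([590,-96.5,18],-1.688)
c=cam("wrist"); save(c,"w38.png",(140,60,400,255),3)
```

```text
at [570.8 -92.2  21.2] yaw -1.686 F [-0.5 -0.5 -0.9] w 20.0 t 25.2
n 1 rows each turn [0.002, 0.003, 0.002]
  shift cm [0.31, 0.2, -1.95]
```

View pics/w38.png

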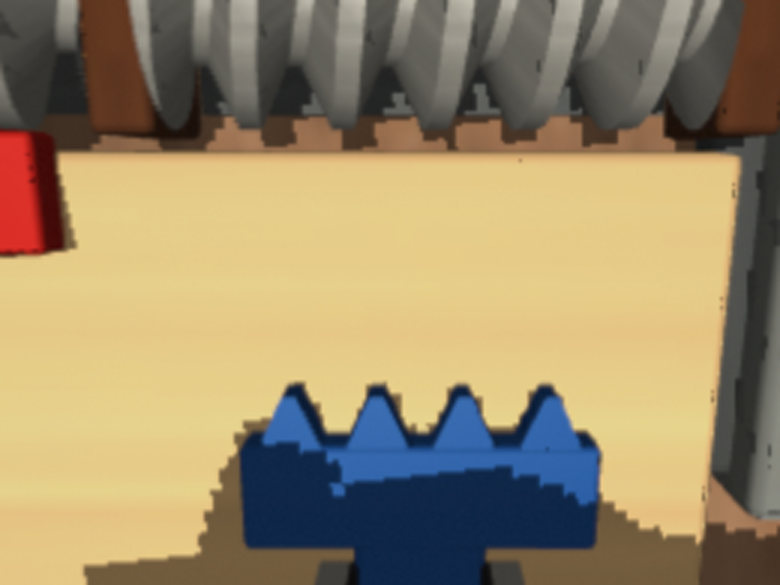

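Run:
```python
from h import *
c=cam("wrist"); p,R,s=pose();f=lambda x,y,z: on_z(c,140+x/3,60+y/3,z)
print(p); rel(c,f,(420.5,450),(437,130),p)
fl=f(241,450,p[2]+7.7); fr=f(601,450,p[2]+7.7);print(np.arctan2(-(fl-fr)[0],(fl-fr)[1]))
```

```text
[571.78748023 -92.6670959   22.75203482]
leaf pt [602.9 -96.5  30.5] groove [ 649.4 -104.3   20. ] need along x 47.1 y -2.3
-0.11430515573740807
```

Call:
apply_moves([
  [[0.003,0,0],[0.1,0.1,-0.9],1.8],
  [[0,0,0],[0.15,0.1,-0.9],1.8],
  [[0,0,0],[0.15,0,-0.7],1.8],
  [[0,0,0],[0,0,0],1.8],
])

```text
t: 25.63
position: [599.9, -97.5, 20.4]
orientation: [-0.042, 0.707, -0.041, -0.705]
ft_force: [1.0, -0.3, -1.0]
grip_width: 20.0
```

Run:
```python
from h import *
plan([603,-98,18],-1.688)
c=cam("wrist"); save(c,"w39.png",(140,60,400,255),3)
```

```text
at [599.9 -97.5  20.4] yaw -1.688 F [ 1.  -0.3 -1. ] w 20.0 t 25.63
n 1 rows each turn [-0.0, -0.002, 0.0]
  shift cm [0.24, 0.01, -0.32]
```

View pics/w39.png

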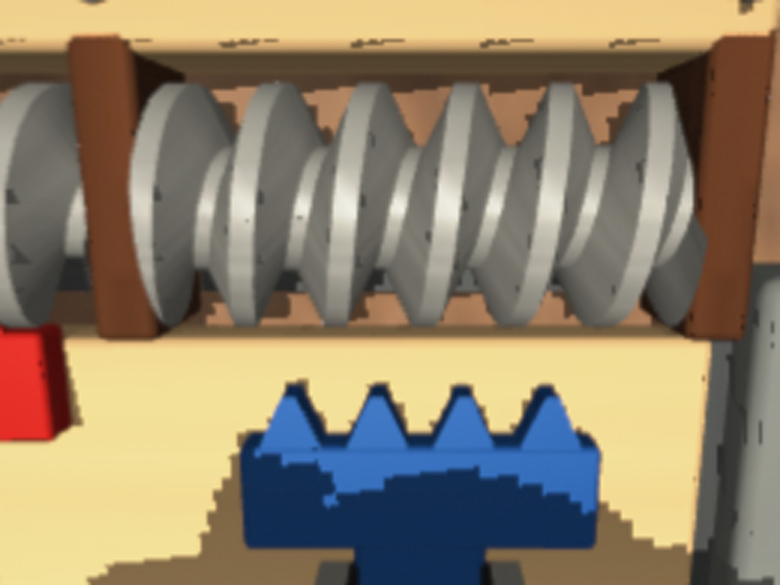

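Call:
apply_moves([
  [[0,0,0],[0.15,0.05,-0.5],1.8],
  [[0,0,0],[0.15,0.03,-0.5],1.8],
  [[0,0,0],[0.05,0,-0.4],1.8],
  [[0,0,0],[0,0,0],1.8],
])

```text
t: 26.02
position: [612.0, -99.8, 19.2]
orientation: [0.041, -0.705, 0.041, 0.707]
ft_force: [-0.4, 0.5, -1.3]
grip_width: 20.0
```

Run:
```python
from h import *
plan([617.7,-99.9,17],-1.688)
c=cam("wrist"); save(c,"w40.png",(140,60,400,255),3)
```

```text
at [612.  -99.8  19.2] yaw -1.688 F [-0.4  0.5 -1.3] w 20.0 t 26.02
n 1 rows each turn [0.0, 0.003, 0.0]
  shift cm [0.22, -0.06, -0.57]
```

View pics/w40.png

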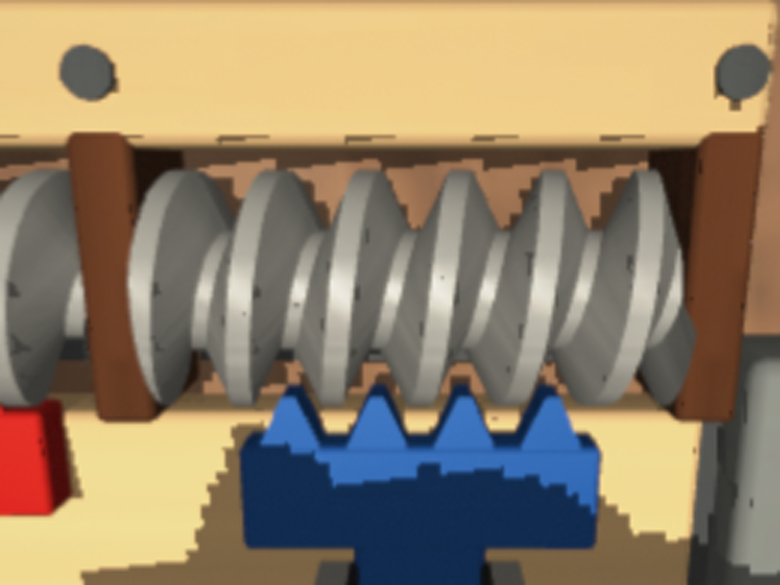

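Aligned. I'll push it in.

Call:
apply_moves([
  [[0,0,0],[0.1,0,-0.3],1.8],
  [[0,0,0],[0.1,0,-0.3],1.8],
  [[0,0,0],[0,0,-0.2],1.8],
  [[0,0,0],[0,0,-0.2],1.8],
  [[0,0,0],[0,0,-0.2],1.8],
])

```text
t: 26.48
position: [618.0, -100.2, 18.7]
orientation: [0.041, -0.7, 0.04, 0.711]
ft_force: [-9.8, 0.0, 8.0]
grip_width: 20.2
```

Run:
```python
from h import *
plan([617.7,-99.9,17],-1.688)
c=cam("wrist"); save(c,"w41.png",(140,60,400,255),3)
```

```text
at [ 618.  -100.2   18.7] yaw -1.687 F [-9.8  0.   8. ] w 20.2 t 26.48
n 1 rows each turn [0.001, 0.016, 0.001]
  shift cm [0.17, -0.03, 0.03]
```

View pics/w41.png

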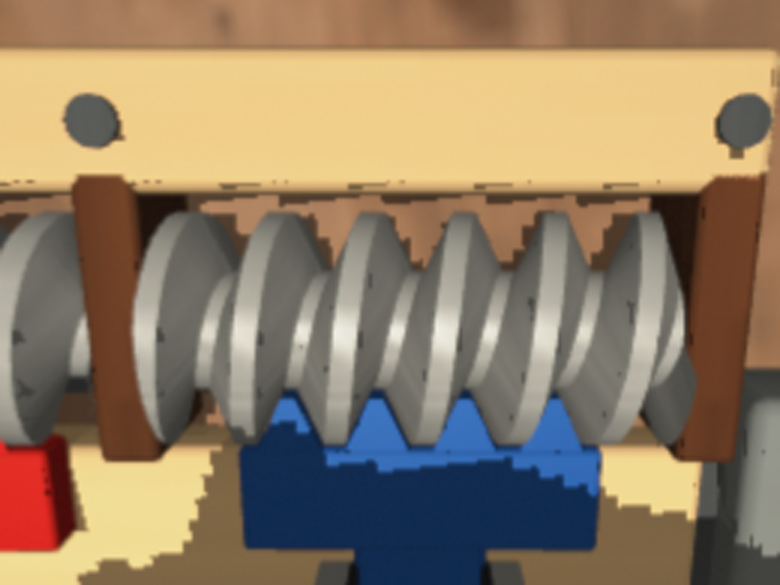

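Call:
apply_moves([
  [[0,0,0],[0,0,0],3],
  [[0,0,0],[0,0,0],4],
  [[0,0,0],[0,0,0],4],
  [[0,0.015,0],[-1,0,0],4],
  [[0,0,0],[-2,0,1.5],4],
  [[0,0,0],[-3,0,2.5],4],
  [[0,0,0],[-3,0,2.5],4],
  [[0,0,0],[0,0,0],4],
])

```text
t: 27.2
position: [553.0, -92.8, 109.9]
orientation: [-0.041, 0.707, -0.04, -0.705]
ft_force: [0.3, 0.7, 1.1]
grip_width: 40.3
```

Run:
```python
from h import *
plan([560,10,140],-1.688)
c=cam("wrist"); save(c,"w42.png")
```

```text
at [553.  -92.8 109.9] yaw -1.686 F [0.3 0.7 1.1] w 40.3 t 27.2
n 3 rows each turn [0.001, -0.001, 0.001]
  shift cm [-1.0, -3.43, 0.16]
  shift cm [-1.0, -3.43, 0.16]
  shift cm [-1.0, -3.43, 0.17]
```

View pics/w42.png

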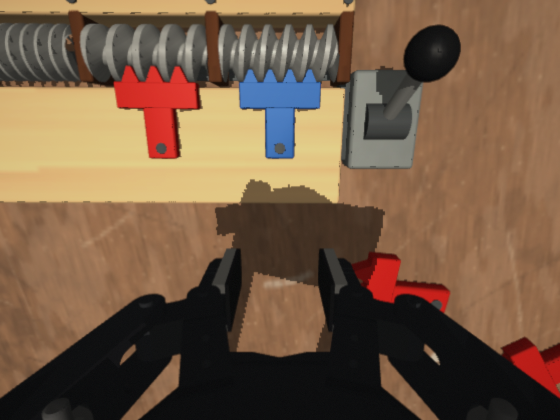

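Call:
apply_moves([
  [[0,0,0],[-0.7,-3.4,-0.3],0],
  [[0,0,0],[-0.7,-3.4,-0.3],0],
  [[0,0,0],[-0.7,-3.4,-0.3],0],
  [[0,0,0],[0,-2,0],0],
  [[0,0,0],[0,0,0],0],
  [[0,0,0],[0,0,0],0],
])

```text
t: 27.75
position: [582.7, 29.3, 130.5]
orientation: [-0.043, 0.71, -0.043, -0.701]
ft_force: [0.3, -0.0, 0.4]
grip_width: 0.4
```

Run:
```python
from h import *
c=cam("wrist"); save(c,"w43.png"); save(c,"w43a.png",(60,10,310,150),3.1); save(c,"w43b.png",(270,10,520,150),3.1); print(pose()[0])
```

```text
[582.37154906  29.1539483  130.25003074]
```

View pics/w43.png

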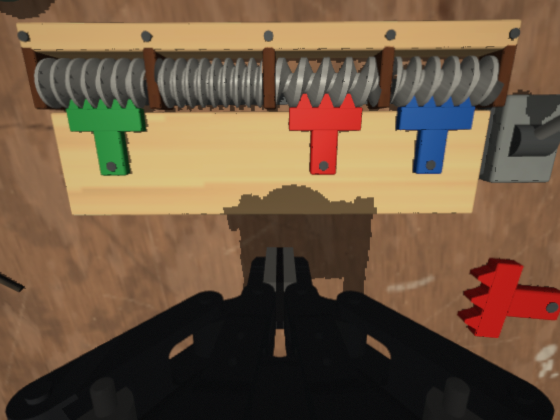

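View pics/w43a.png

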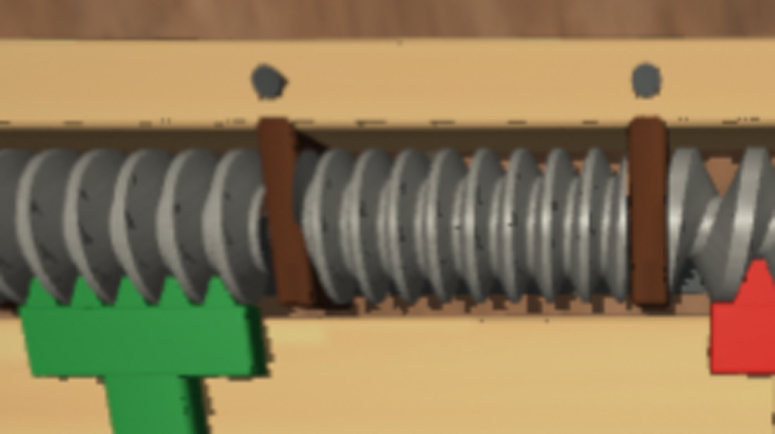

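View pics/w43b.png

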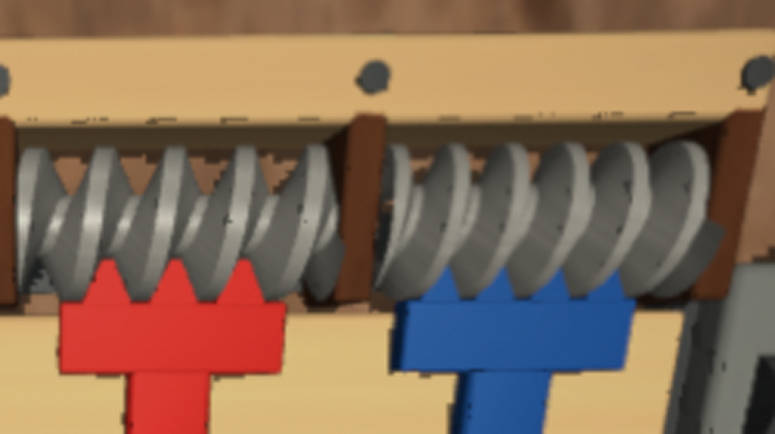

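Run:
```python
from h import *
plan([705,-188,140],-1.688)
```

```text
at [582.4  29.2 130.3] yaw -1.693 F [0.1 0.5 0.8] w -0.2 t 27.8
n 7 rows each turn [-0.001, -0.002, 0.0]
  shift cm [-0.12, 2.87, -2.12]
  shift cm [-0.12, 2.87, -2.12]
  shift cm [-0.13, 2.87, -2.11]
  shift cm [-0.13, 2.87, -2.11]
  shift cm [-0.13, 2.87, -2.11]
  shift cm [-0.13, 2.87, -2.11]
  shift cm [-0.14, 2.87, -2.1]
```

Call:
apply_moves([
  [[0,0,0],[-0.3,2.9,-2.1],0],
  [[0,0,0],[-0.3,2.9,-2.1],0],
  [[0,0,0],[-0.2,2.9,-2.1],0],
  [[0,0,0],[-0.2,2.9,-2.1],0],
  [[0,0,0],[-0.1,2.9,-2.1],0],
  [[0,0,0],[-0.1,2.85,-2.1],0],
  [[0,0,0],[-0.1,2.8,-2.1],0],
  [[0,0,0],[0,0,0],0],
  [[0,0,0],[0,0,0],0],
])

```text
t: 28.55
position: [702.9, -211.2, 135.5]
orientation: [-0.046, 0.707, -0.045, -0.704]
ft_force: [-0.2, -0.3, -0.2]
grip_width: -0.3
```

Run:
```python
from h import *
plan([705,-188,72],-1.688)
c=cam("wrist"); save(c,"w44.png")
```

```text
at [ 702.9 -211.2  135.5] yaw -1.7 F [-0.2 -0.3 -0.2] w -0.3 t 28.55
n 2 rows each turn [-0.006, -0.002, 0.0]
  shift cm [3.18, -1.16, 0.06]
  shift cm [3.18, -1.16, 0.05]
```

View pics/w44.png

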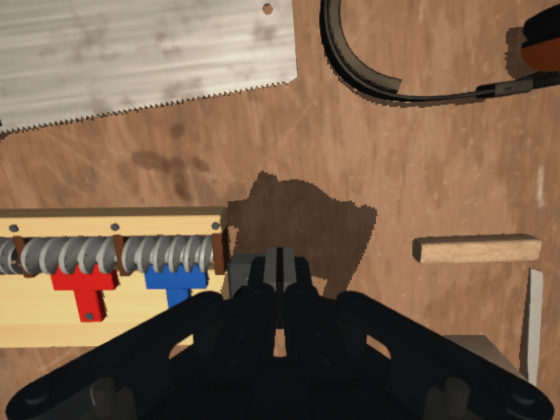

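Call:
apply_moves([
  [[-0.006,0,0],[0.5,-1.2,0],0],
  [[-0.006,0,0],[1.8,-1.1,0],0],
  [[0,0,0],[1.8,0,0],0],
  [[0,0,0],[1.5,0,0],0],
  [[0,0,0],[0,0,0],0],
])

```text
t: 29.02
position: [703.1, -183.2, 76.6]
orientation: [-0.042, 0.707, -0.04, -0.705]
ft_force: [-1.5, 0.6, -1.7]
grip_width: 0.1
```

Run:
```python
from h import *
plan([609,-177,72],-1.688)
```

```text
at [ 703.1 -183.2   76.6] yaw -1.687 F [-1.5  0.6 -1.7] w 0.1 t 29.02
n 3 rows each turn [0.0, -0.001, 0.001]
  shift cm [0.15, 0.16, 3.14]
  shift cm [0.15, 0.16, 3.14]
  shift cm [0.15, 0.16, 3.14]
```

Call:
apply_moves([
  [[0,0,0],[0.2,0.2,1.2],0],
  [[0,0,0],[0.1,0.1,1.2],0],
  [[0,0,0],[0.1,0,1.2],0],
  [[0,0,0],[0,0,1.2],0],
  [[0,0,0],[0,0,0],0],
])

```text
t: 29.43
position: [653.4, -171.6, 73.9]
orientation: [-0.039, 0.707, -0.037, -0.705]
ft_force: [-0.4, 0.8, 0.1]
grip_width: 0.1
```

Run:
```python
from h import *
plan([609,-177,72],-1.688)
c=cam("side"); save(c,"s1.png",(290,190,400,270),6)
```

```text
at [ 653.4 -171.6   73.9] yaw -1.678 F [-0.4  0.8  0.1] w 0.1 t 29.43
n 2 rows each turn [0.005, -0.002, 0.002]
  shift cm [0.09, 0.51, 2.18]
  shift cm [0.09, 0.52, 2.17]
```

View pics/s1.png

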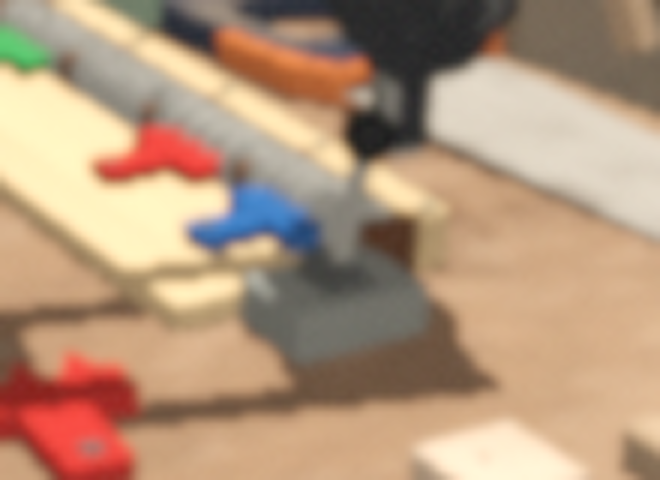

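Call:
apply_moves([
  [[0.005,0,0],[0.1,0.5,0],0],
  [[0,0,0],[0,0.4,0.8],0],
  [[0,0,0],[0,0,1],0],
  [[0,0,0],[0,0,1],0],
  [[0,0,0],[0,0,0],0],
])

```text
t: 29.9
position: [628.2, -177.5, 75.6]
orientation: [-0.039, 0.71, -0.038, -0.702]
ft_force: [-0.6, 0.2, -0.4]
grip_width: -0.1
```

Run:
```python
from h import *
plan([609,-177,72],-1.688)
c=cam("wrist"); save(c,"w45.png")
```

```text
at [ 628.2 -177.5   75.6] yaw -1.681 F [-0.6  0.2 -0.4] w -0.1 t 29.9
n 1 rows each turn [0.007, -0.012, 0.002]
  shift cm [0.34, 0.16, 1.91]
```

View pics/w45.png

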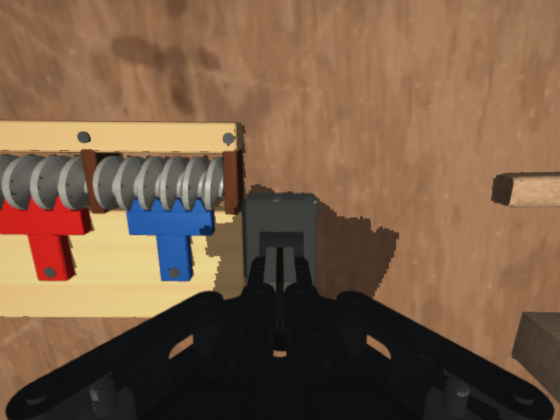

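Good. I'll push on to the stop.

Call:
apply_moves([
  [[0,-0.01,0],[0.2,0,0.8],0],
  [[0,0,0],[0,0,0.8],0],
  [[0,0,0],[0,0,0.7],0],
  [[0,0,0],[0,0,0.6],0],
  [[0,0,0],[0,0,0.4],0],
])

```text
t: 30.37
position: [603.5, -176.2, 74.2]
orientation: [-0.039, 0.714, -0.04, -0.698]
ft_force: [19.4, 0.3, -13.0]
grip_width: 0.1
```

Run:
```python
from h import *
plan([609,-177,72],-1.688)
```

```text
at [ 603.5 -176.2   74.2] yaw -1.683 F [ 19.4   0.3 -13. ] w 0.1 t 30.37
n 1 rows each turn [0.005, -0.022, -0.0]
  shift cm [0.23, 0.02, -0.55]
```

Call:
apply_moves([
  [[0,-0.01,0],[0,0,-1.5],0],
  [[0,-0.01,0],[0,0,-2],0],
  [[0,0,0],[-2,0,-2],0],
  [[0,0,0],[-3,0,0],0],
  [[0,0,0],[-3,0,0],0],
  [[0,0,0],[-2,0,0],0],
  [[0,0,0],[0,0,0],0],
])

```text
t: 30.95
position: [655.0, -181.1, 173.9]
orientation: [0.041, -0.703, 0.038, 0.709]
ft_force: [0.1, -1.4, 0.8]
grip_width: -0.5
```

Run:
```python
from h import *
plan([470,-80,190],-1.688)
c=cam("top"); save(c,"t5.png",(185,100,365,235),4.4)
```

```text
at [ 655.  -181.1  173.9] yaw -1.683 F [ 0.1 -1.4  0.8] w -0.5 t 30.95
n 6 rows each turn [0.001, 0.002, 0.0]
  shift cm [-0.23, -1.33, 3.26]
  shift cm [-0.24, -1.33, 3.26]
  shift cm [-0.25, -1.32, 3.26]
  shift cm [-0.25, -1.32, 3.26]
  shift cm [-0.26, -1.32, 3.26]
  shift cm [-0.26, -1.32, 3.26]
```

View pics/t5.png

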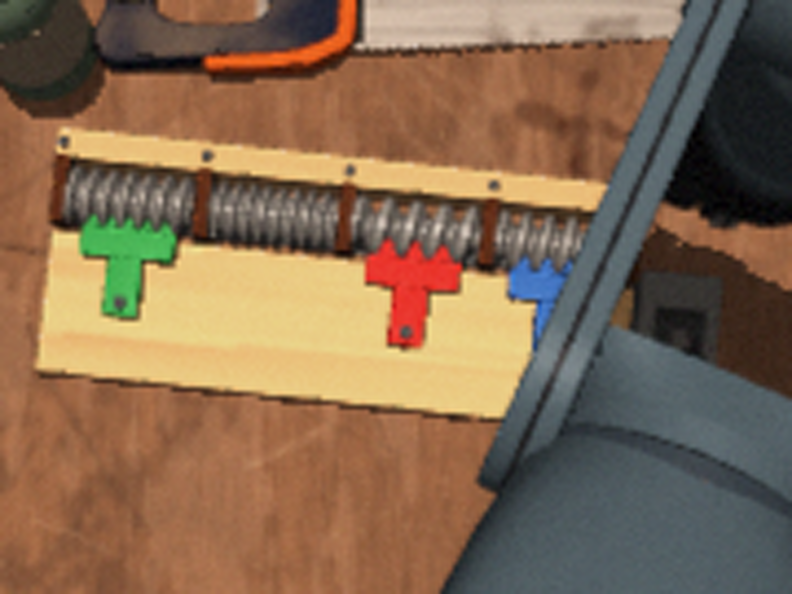

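Green and red still look seated. I'll withdraw to a spot where the wrist camera sees everything.

Call:
apply_moves([
  [[0,0,0],[-0.3,-1.3,3],0],
  [[0,0,0],[-0.3,-2.5,3],0],
  [[0,0,0],[-0.3,-2.5,2.5],0],
  [[0,0,0],[-0.3,-2.5,0],0],
  [[0,0,0],[-0.3,-2.5,0],0],
  [[0,0,0],[0,-2.5,0],0],
  [[0,0,0],[0,-1.5,0],0],
  [[0,0,0],[0,0,0],0],
  [[0,0,0],[0,0,0],0],
])

```text
t: 31.75
position: [570.2, -12.5, 170.7]
orientation: [0.045, -0.692, 0.038, 0.72]
ft_force: [-0.9, -0.5, -0.1]
grip_width: -0.1
```

Run:
```python
from h import *
print(pose()[0])
c=cam("wrist"); save(c,"w46.png")
c=cam("top"); save(c,"t6.png",(100,80,460,310),2.2)
```

```text
[570.19906596 -12.48888367 170.6831853 ]
```

View pics/w46.png

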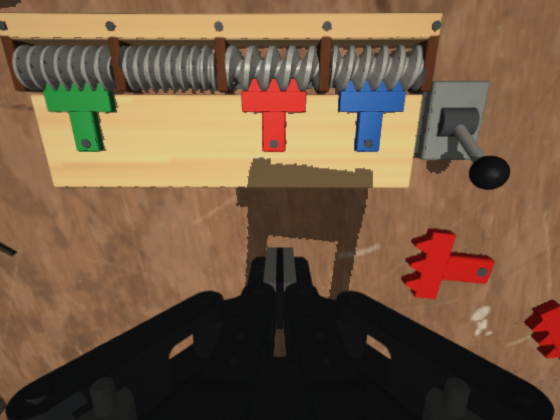

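View pics/t6.png

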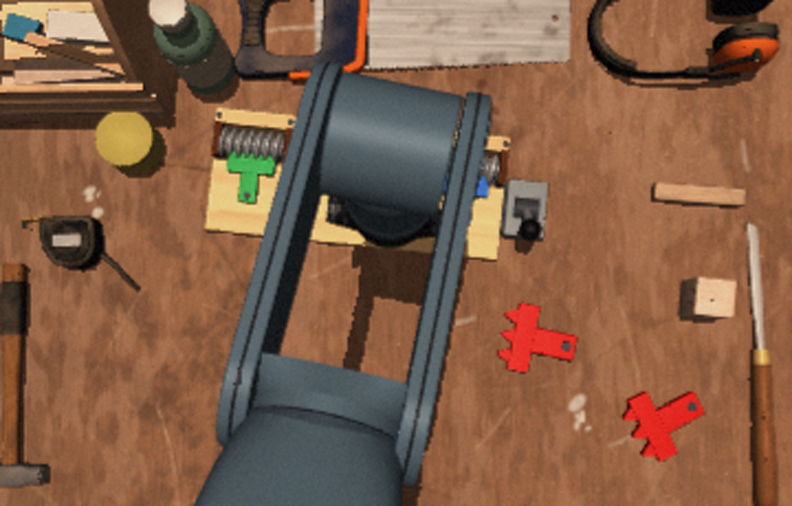

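Run:
```python
from h import *
c=cam("wrist"); print(on_z(c,490,172,83)); save(c,"w47a.png",(20,20,280,170),3); save(c,"w47b.png",(220,20,480,170),3)
c=cam("side"); save(c,"s2.png")
print([(b["rect"],b["confidence"]) for b in manip.boxes_of("side","leaf_b_grip")],[(b["rect"],b["confidence"]) for b in manip.boxes_of("side","leaf_d_grip")])
```

```text
[ 580.68238968 -175.21348242   83.        ]
[] [([238.8, 189.8, 16.5, 20.3], 0.57)]
```

View pics/w47a.png

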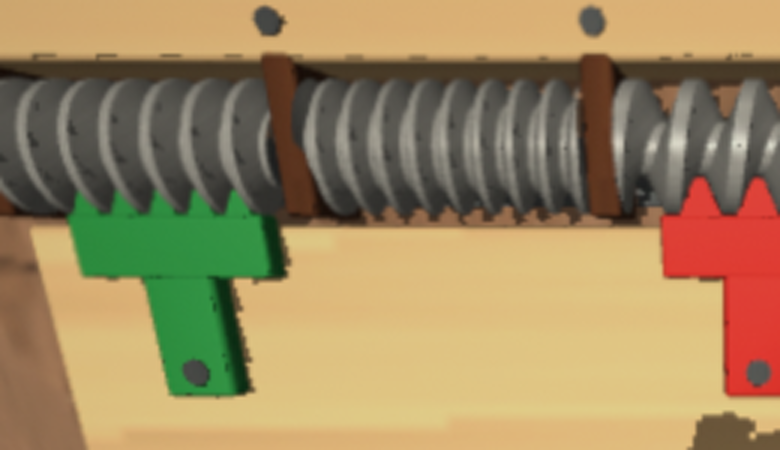

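View pics/w47b.png

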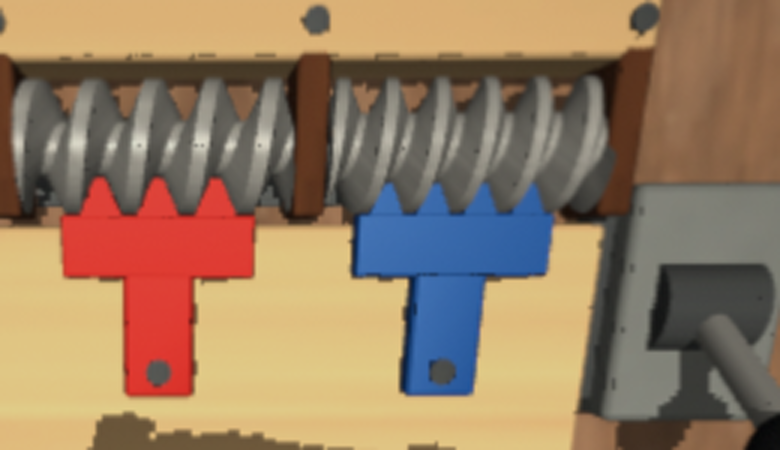

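View pics/s2.png

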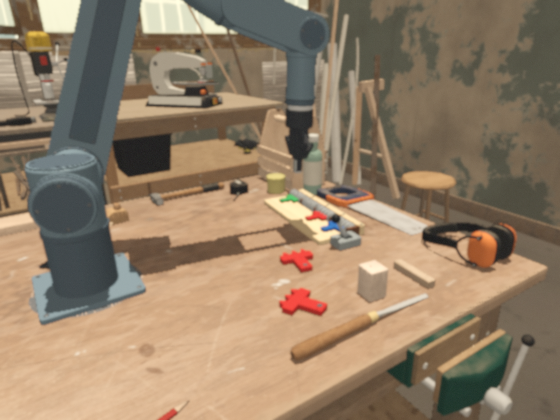

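```bash
python3 -c "
from h import *
print(manip.job_done())"
```

```text
the job is handed in; nothing more can be done
None
```

I locked the lever, seated all three leaves that were present, swung the lever back and handed the job in at about 32 s. Handing in reports no verdict.

- **Leaves:** green is in bay 1, red in bay 3 (the smallest of the three reds) and blue in bay 4. No yellow leaf showed in any camera picture. I picked each bay by comparing tooth pitch with thread pitch in the pictures rather than trying every screw. Each leaf went in until it stopped against the thread. The three stops were 88 mm apart to within about 0.5 mm.
- **Lever, locked:** it moved until it would go no further. The pictures gave about 63 mm of knob travel against the nominal 67 mm, roughly 0.94 rad.
- **Lever, released:** I pushed it back until it stopped under about 19 N. The knob then measured x = 581, slightly beyond its starting 585.
- **Last check:** the final wrist picture shows all three leaves square with no visible gap at the crests. The tape, block, tin and offcut look unmoved in the pictures, though I did not measure them. The gripper was clear at about 170 mm.
- **Mismatch:** the pictures gave leaf widths 3–4 % below the listed 58 mm, and the gripper read about 20 mm on the 22 mm handles. I put this down to calibration error, since every leaf fitted its thread.

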